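# Bolt the grease tray into its dock

### The job

Stand the low round grease pot upright in the grey tray on the loading stand, then slide the tray (do not lift or tip it) along the rails and across the gap until it is fully home against the dock's back stop. Then slide the barrel bolt fully across behind the tray and turn its handle down into the notch, so that the tray is locked in. Leave the other things on the desk where they are.

Things in the scene. Friction and masses are not known exactly. Their poses are not given: they have to be found in the camera images.
- dock: Fixed aluminium dock. Origin on the desk, mid-lane, below the bolt's rod. +x: the way the tray slides in; +y: to the bolt hardware. Deck top z = 45 mm, x = -28 (edge at the gap) to 132, y = -46 to 46. Side rails 14 mm high, inner faces y = +-41, mouth flared. Back stop face x = 119, 22 mm high. Rod 10 mm thick along y at x = 0, z = 58; two bearing blocks at y = 41-50 and 126-134, top z = 68.
- stand: Fixed aluminium loading stand, in line with the dock and parallel to it, deck top 45.5 mm above the desk. Origin on the desk below its centre; deck 150 mm along x (+x to the dock), 92 mm along y; side rails as on the dock (inner faces y = +-41). Between its +x edge and the dock's front edge is an open gap 20 to 35 mm wide.
- tray: Loose grey plastic tray, open on top, outside 110 (x) x 76 (y) x 18 (z) mm, walls and floor 4 mm, about 0.35 kg. Origin: centre of the underside. It starts on the stand between the rails, its +x end to the dock; 26 to 36 mm of free deck lies behind its rear (-x) wall.
- grease_pot: Loose low round tin with a screw lid, diameter 57 mm, 32 mm high, about 0.09 kg. Origin: centre of the underside.
- bolt (a joint): Slide of the barrel bolt in m: 0 open, 0.050 fully shut. It moves along the dock's -y: the rod's nose from y = 47 to -3 mm, behind the tray's rear wall; the handle's stem, which travels with it, from y = 114 to 64 mm. Friction about 1 to 2 N; it stays where it is left.
- handle (a joint): Turn of the bolt's handle about the rod in rad: 0 upright, growing as it leans to the dock's -x, 1.57 level in the notch. The guide stops it at about 0.9 unless the bolt is shut to within about 4 mm. Stiff (0.04 N m): stays where left. Round stem 8 mm thick; ball of 18 mm diameter, centre 46 mm from the rod's axis.
- knob (a point): Centre of the handle's ball.
- tape_roll_b: Bystander: small black roll of tape lying flat, diameter 59 mm, 19 mm high. Origin: centre of the underside. Leave it alone.
- jar_studs: Bystander: clear jar of studs with a grey lid, diameter 58 mm, 70 mm high. Origin: centre of the underside. Leave it alone.
- tray_home (a point): Fixed point on the dock's deck, at x = 64, y = 0, z = 45 mm in the dock's frame: where the tray's origin lies when the tray is fully home (sideways play +-3 mm). Axes as the dock's.
- notch (a point): Fixed point in the middle of the keeper notch at the height of the rod's axis (dock frame x = -17, y = 64, z = 58 mm). The notch is 16 mm wide along y (y = 56 to 72), in a strip 6 mm thick; the shut handle lies in it, pointing to the dock's -x. An end lug bounds it at y = 50.5 to 56.
- guide_end (a point): Top of the far end of the slotted guide (dock frame x = -17, y = 126, z = 64 mm). The guide is a strip 6 mm thick (x = -20 to -14) beside the rod, from here along y to the notch at y = 72; its top, 6 mm above the rod's axis, keeps the handle from going down anywhere but at the notch.
- cupboard_edge (a point): Fixed point on the work surface below the front edge of the tall cupboard at the left rear. Seen from above that edge runs about from world x = 0.35, y = 0.55 over here (x = 0.50, y = 0.30) to x = 0.65, y = 0.03 m; behind it upright boards and an upper shelf stand in the arm's way: draw the arm back before swinging it past, and keep the wrist clear.
Mind the look-alikes: they are no part of the job. Leave any turquoise look-alike of the tray alone.

How it is judged:
On the way, in this order (a step that is already met when the one before it is completed fails the run):
1. the pot stands upright on the tray's floor (x of grease_pot in the frame of tray between -0.025 and 0.025 m and y of grease_pot in the frame of tray between -0.009 and 0.009 m and z of grease_pot in the frame of tray between 0 and 0.009 m and angle between grease_pot's own z axis and vertical below 0.12 rad), for 0.2 s.
2. the tray, with the pot in it, is home in the dock (within 4 mm of the back stop) (all of step 1 and x of tray in the frame of dock between 0.06 and 0.069 m and y of tray in the frame of dock between -0.007 and 0.007 m and z of tray in the frame of dock between 0.041 and 0.049 m and angle between tray's own z axis and vertical below 0.06 rad), for 0.2 s.
3. the bolt is slid across behind the tray (at least 45 of 50 mm) (x of tray in the frame of dock between 0.06 and 0.069 m and y of tray in the frame of dock between -0.007 and 0.007 m and z of tray in the frame of dock between 0.041 and 0.049 m and angle between tray's own z axis and vertical below 0.06 rad and value of joint bolt above 0.045 m), for 0.2 s.
4. the handle is turned down into the notch (at least 1.4 rad) (all of step 3 and value of joint handle above 1.4 rad), for 0.2 s.
At the end, for the whole second after the job is handed in: The pot stands upright on the tray's floor, the tray lies level in the dock within 4 mm of the back stop, the bolt is at least 45 of its 50 mm across, the handle is at least 1.4 rad down in the notch, and all is at rest (all of step 1 and all of step 4 and linear speed of each of tray, grease_pot below 0.02 m/s and velocity of joint handle below 0.1 rad/s); the robot touches nothing.
It fails at once if the tray is lifted (more than 15 mm above the decks) or sags into the gap (its middle more than 8 mm below them) (height (world z) of tray above 0.06 m or height (world z) of tray below 0.037 m).
It fails at once if the tray tips by more than 0.15 rad (angle between tray's own z axis and vertical above 0.15 rad).
It fails at once if the pot is tipped over (angle between grease_pot's own z axis and vertical above 0.7 rad).
It fails at once if the tape roll or the jar of studs is shifted by more than 30 mm (distance of any of tape_roll_b, jar_studs from where it was at the start of the episode above 0.03 m).
It also fails if it takes over 61 s, if anything falls off the work surface, if the arm or the gripper's body presses on something with over 40 N, if the wrist force passes 120 N, or if a joint passes its speed limit or range.

### The arm

A 6-joint arm with a two-finger parallel gripper is mounted at the origin on a cart in front of the work surface, level with it; the furniture and walls round the work are solid. World frame = base frame: x ahead of the robot, y to its left, z up, the work surface at z = 0. Lengths are in m, angles in rad, forces in N, time in s.
With the tool pointing down it reaches from about 0.35 to 0.775 m from the base axis. Payload 5.5 kg.
Tool frame: the origin (TCP) lies on the mounting face of the last link; the fingertips stand 173 mm ahead of it and the grasp point (between the pads) lies 155 mm ahead of it; z points along the fingers, y is the direction in which the jaws open and shut (so a half turn about z gives the same grasp; the last joint's range is limited). The gripper opens to 85 mm and grips with 20 to 120 N. Pads are 22 mm wide; open, the fingers measure 114 mm over their backs; the gripper's body (76 mm by 85 mm) begins 54 mm behind the grasp point. The pads swing forward as they close: fully open they stand 13 mm farther back than shut.
Start: joints at [1.143, 0.313, 0.046, 1.304, 0, 1.431], TCP at [0.163, 0.551, 0.405] pointing down, gripper open.
Joint ranges: [-2.76, 2.76], [-0.86, 1.69], [-1.03, 1.26], [-2.2, 2.34], [-1.47, 1.5], [-3.14, 3.14]. Speed limits (rad/s): [2.57, 2.57, 3.14, 3.14, 3.14, 3.14].

### API

Orientations are given as a unit quaternion [w, x, y, z].
In Python, from workcell import * gives the robot as it stands. The module is installed in compiled form; this text tells all that it offers.
- The arm moves only by the shell command python3 -m crank 'ROWS' [FORCE]. ROWS is JSON, a list of rows, each a list of 7 numbers: the shift along the tool's x, y, z in mm, then the turn, a rotation vector about the tool's x, y, z in degrees, then the opening, from 0 (shut) to 1 (fully open). A call has exactly 8 rows; each row shifts and turns the commanded pose from where the row before left it, along the tool's axes as they then stand; what a row does not reach is not made up. A row lasts 1/8 s, in which the tool goes at most 62.5 mm and 10.7 degrees, less where a joint would pass 70% of its speed; a pose out of reach is approached as far as the arm can. A call with a gripper value outside its range is refused whole. The fingers move at their own pace and stop on an object; FORCE is the grip in N (left out, the last holds). Time passes only in rows, so rows that do not move let the fingers close, or fill a call up. It gives the time, the measured TCP pose, the force and the opening at its end, in the units of the state.
- get_state(): the state, without advancing time (a new reading comes with each control period).
- read_camera(name): name is "scene" or "top"; returns the picture (400x640x3 uint8, blue, green, red); there is no depth.
- calibration(name): a dict with "fx", "fy", "cx", "cy" (pixels), "extrinsics" (4x4, takes a point from world to camera coordinates). Camera axes: x right, y down, z forward; pixel columns grow to the right and rows downward; lengths in m; the calibration is good to about 2 mm. A picture is of the moment at which its call begins. calibration takes no time and is no camera call.
- hand_in(): hands the job in, once; it reports no verdict.
The state is a dict: "clock": time; "joint_pos": joint angles; "qvel": joint speeds; "tau": joint torques, N m; "tcp_pos": TCP position; "orientation": TCP orientation; "wrist_force": force on the tool from outside, world axes, zero at the start; "ft_torque": the same for the moment, N m; "finger_gap": finger opening in m.
Only numpy, scipy, OpenCV 4.12 (cv2) and the standard library are available. Lean on these libraries where they do the work, as an engineer would, in place of code of your own. Each camera call takes 0.05 s, during which the arm holds its last target.

## Working session

There is one attempt and no reset: what is moved stays moved. The work goes in short steps, Python scripts to look and compute and a shell command to move; the robot and the scene stay as the last step left them, time stands still between calls to the robot, and variables do not carry over. Pictures are saved under pics/ and viewed, and the job is handed in when it is done.

```bash
mkdir -p pics; ls
python3 - <<'E'
from workcell import *
import cv2
for n in("scene","top"):
    cv2.imwrite(f"pics/{n}0.png",read_camera(n))
    c=calibration(n);print(n,c)
print(get_state())
E
```

```text
pics
scene {'fx': 478.9444753878781, 'fy': 478.9444753878781, 'cx': 311.37154042200956, 'cy': 195.36783598537505, 'extrinsics': array([[ 0.50027741, -0.86586414, -0.00133952, -0.22718352],
       [-0.38565498, -0.2214374 , -0.89567612,  0.23657661],
       [ 0.77523722,  0.44860313, -0.44470495,  1.12559998],
       [ 0.        ,  0.        ,  0.        ,  1.        ]])}
top {'fx': 432.420532226897, 'fy': 432.420532226897, 'cx': 314.59829117851405, 'cy': 198.43684702359133, 'extrinsics': array([[-9.92716135e-04, -9.99997312e-01,  2.09521357e-03,
        -2.27545007e-02],
       [-9.77385239e-01,  5.27201337e-04, -2.11465877e-01,
         4.15591744e-01],
       [ 2.11464204e-01, -2.25775641e-03, -9.77383135e-01,
         1.46791464e+00],
       [ 0.00000000e+00,  0.00000000e+00,  0.00000000e+00,
         1.00000000e+00]])}
{'clock': 0.1, 'joint_pos': array([1.14336823e+00, 3.13923451e-01, 4.50918801e-02, 1.30360698e+00,
       3.74365650e-05, 1.43122479e+00]), 'qvel': array([-0.00229305, -0.0006941 ,  0.00385629,  0.00076651,  0.0018537 ,
       -0.00083799]), 'tau': array([ 1.91810599e-03, -4.81725669e+01,  2.99243277e+01,  1.27437679e-02,
       -1.61454759e-04,  4.24571192e-05]), 'tcp_pos': array([0.16315649, 0.55118312, 0.40389858]), 'orientation': array([-2.47649857e-04,  1.43431841e-01,  9.89659857e-01, -7.83097271e-04]), 'wrist_force': array([-0.20874752, -0.73364882, -0.07443117]), 'ft_torque': array([-0.01940808, -0.02432429,  0.0263758 ]), 'finger_gap': 0.08544552265966952}
```

View pics/scene0.png

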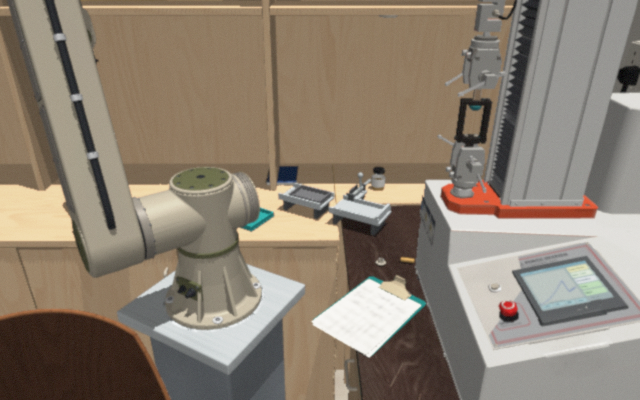

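View pics/top0.png

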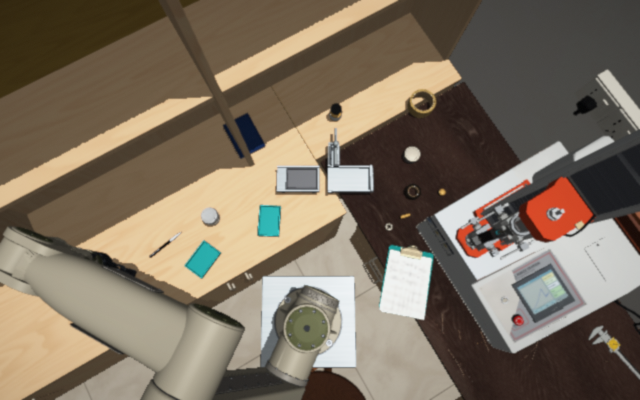

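Run:
```python
import cv2
t=cv2.imread("pics/top0.png");s=cv2.imread("pics/scene0.png")
cv2.imwrite("pics/a1.png",cv2.resize(t[90:230,260:460],None,fx=4,fy=4,interpolation=cv2.INTER_CUBIC))
cv2.imwrite("pics/a2.png",cv2.resize(s[155:275,255:435],None,fx=4.4,fy=4.4,interpolation=cv2.INTER_CUBIC))
cv2.imwrite("pics/a3.png",cv2.resize(t[100:290,140:290],None,fx=3,fy=3,interpolation=cv2.INTER_CUBIC))
```

```text
(no output)
```

View pics/a1.png

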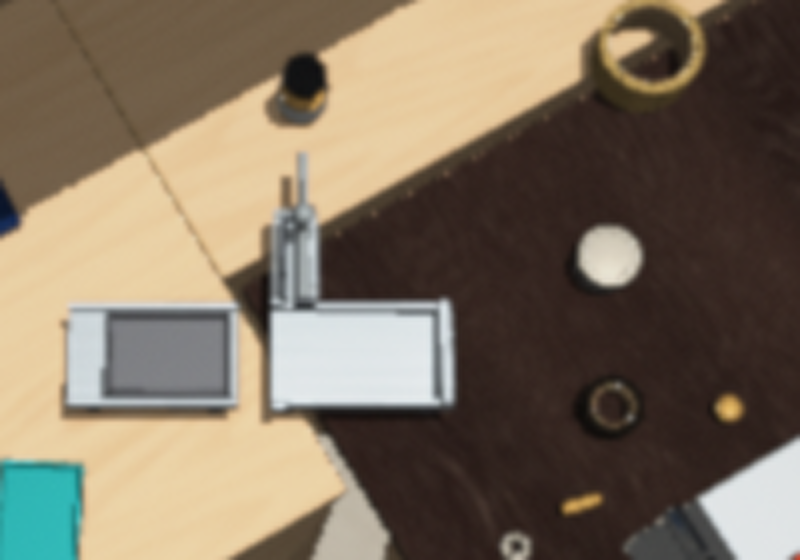

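View pics/a2.png

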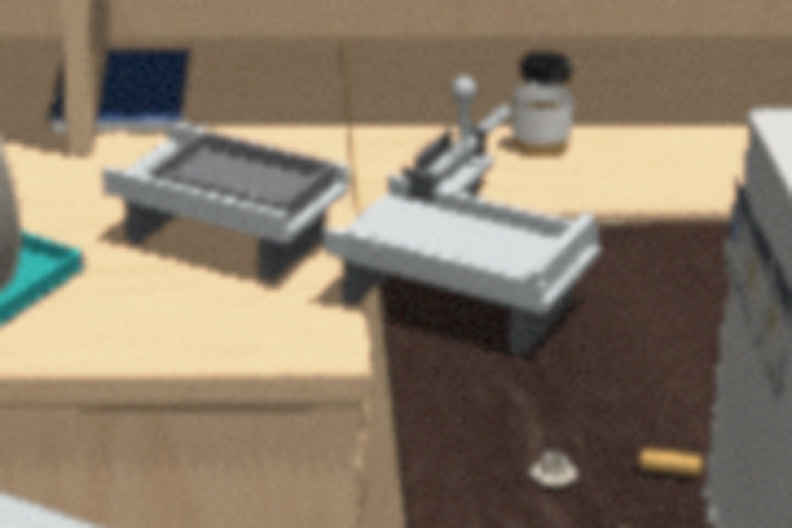

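View pics/a3.png

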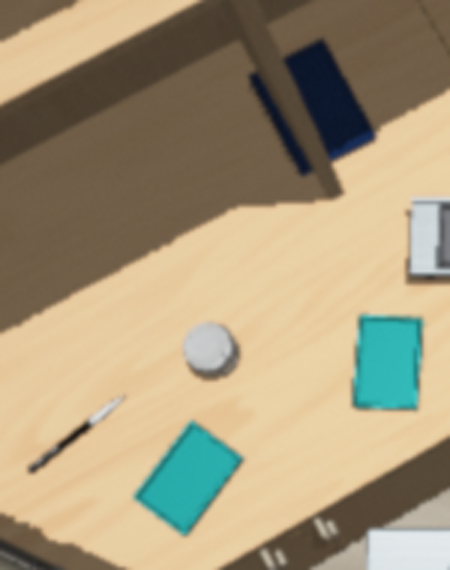

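```bash
cat > h.py <<'E'
from workcell import *
import numpy as np, cv2
C={n:calibration(n) for n in("scene","top")}
def proj(n,p):
    c=C[n];E=c["extrinsics"];q=E[:3,:3]@np.asarray(p,float)+E[:3,3]
    return np.array([c["fx"]*q[0]/q[2]+c["cx"],c["fy"]*q[1]/q[2]+c["cy"]])
def back(n,uv,z):
    c=C[n];E=c["extrinsics"];R=E[:3,:3];o=-R.T@E[:3,3]
    d=R.T@np.array([(uv[0]-c["cx"])/c["fx"],(uv[1]-c["cy"])/c["fy"],1])
    return o+d*(z-o[2])/d[2]
E
python3 - <<'E'
from h import *
t=cv2.imread("pics/top0.png")
E=C["top"]["extrinsics"];print(-E[:3,:3].T@E[:3,3]); E=C["scene"]["extrinsics"];print(-E[:3,:3].T@E[:3,3])
for uv in [(209.5,215.5),(412,154),(413,191),(336,110),(298,179),(350,179)]:
    print(uv,[back("top",uv,z).round(3)[:2] for z in(0,.03,.07)])
    p=back("top",uv,0); print(proj("scene",p))
a=[cv2.resize(t[v-16:v+16,u-16:u+16],None,fx=12,fy=12,interpolation=cv2.INTER_CUBIC) for u,v in((209,216),(412,156))]
cv2.imwrite("pics/a4.png",np.hstack(a))
E
```

```text
[ 0.09575924 -0.01965935  1.52264616]
[-0.66771527 -0.64927082  0.71215158]
(209.5, 215.5) [array([0.363, 0.352]), array([0.358, 0.345]), array([0.351, 0.335])]
[204.12611505 201.05530376]
(412, 154) [array([ 0.593, -0.382]), array([ 0.583, -0.375]), array([ 0.57 , -0.366])]
[447.04471502 226.78391864]
(413, 191) [array([ 0.453, -0.379]), array([ 0.446, -0.372]), array([ 0.436, -0.363])]
[431.46722774 248.90767908]
(336, 110) [array([ 0.766, -0.104]), array([ 0.753, -0.103]), array([ 0.735, -0.1  ])]
[381.9102184  185.10010228]
(298, 179) [array([0.498, 0.037]), array([0.49 , 0.036]), array([0.479, 0.035])]
[308.10797252 206.7971929 ]
(350, 179) [array([ 0.497, -0.152]), array([ 0.49 , -0.149]), array([ 0.479, -0.146])]
[362.27336401 221.38558663]
```

View pics/a4.png

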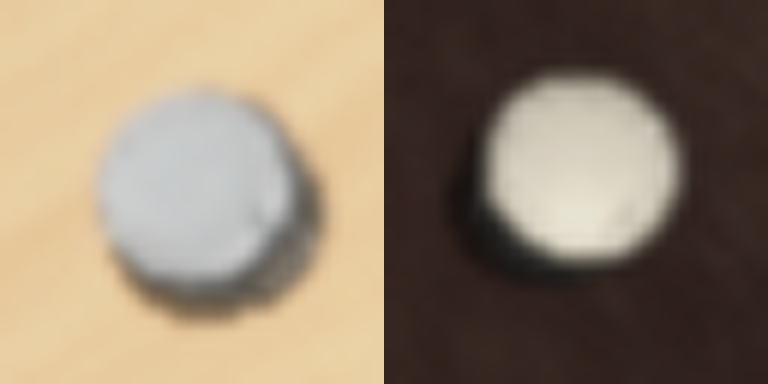

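Run:
```python
from h import *
t=cv2.imread("pics/top0.png")
def z(u0,v0,w,h,f,n):
    a=cv2.resize(t[v0:v0+h,u0:u0+w],None,fx=f,fy=f,interpolation=cv2.INTER_CUBIC)
    for k in range(0,w,10): cv2.putText(a,str(u0+k),(int(k*f),10),0,.35,(0,0,255),1); cv2.line(a,(int((k+.5)*f),12),(int((k+.5)*f),18),(0,0,255),1)
    for k in range(0,h,10): cv2.putText(a,str(v0+k),(0,int((k+.5)*f)),0,.35,(0,0,255),1)
    cv2.imwrite(n,a)
z(320,120,60,80,7,"pics/b1.png"); z(270,155,110,50,7,"pics/b2.png")
```

```text
(no output)
```

View pics/b1.png

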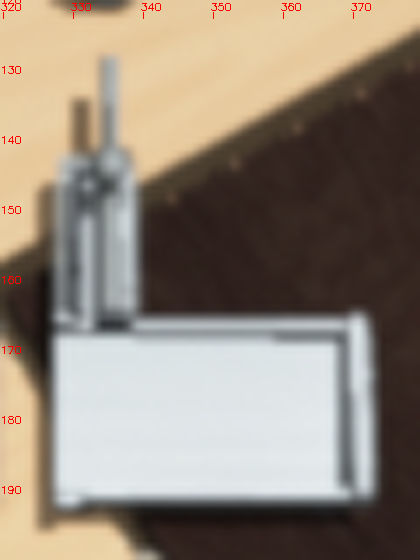

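View pics/b2.png

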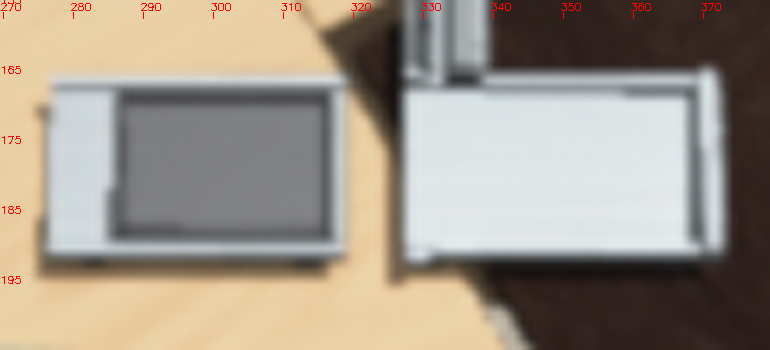

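Run:
```python
from h import *
np.set_printoptions(linewidth=200)
t=cv2.cvtColor(cv2.imread("pics/top0.png"),cv2.COLOR_BGR2GRAY).astype(float)
for a,b in((345,350),(360,365)):print("dock cols",a,b,"v160-172",t[160:172,a:b].mean(1).round(),"v186-198",t[186:198,a:b].mean(1).round())
for a,b in((172,175),(184,187)):print("dock rows",a,b,"u320-332",t[a:b,320:332].mean(0).round(),"u364-378",t[a:b,364:378].mean(0).round())
for a,b in((278,282),(300,304),(310,314)):print("st cols",a,b,"v160-174",t[160:174,a:b].mean(1).round(),"v184-198",t[184:198,a:b].mean(1).round())
for a,b in((172,175),(184,187)):print("st rows",a,b,"u270-292",t[a:b,270:292].mean(0).round(),"u308-324",t[a:b,308:324].mean(0).round())
w=cv2.imread("pics/top0.png")[140:170,398:428];g=cv2.cvtColor(w,cv2.COLOR_BGR2GRAY)
m=(g>125).astype(np.uint8);k=cv2.moments(m,True);print("pot",k['m10']/k['m00']+398,k['m01']/k['m00']+140,2*np.sqrt(k['m00']/np.pi))
```

```text
dock cols 345 350 v160-172 [ 37.  38.  38.  38.  50. 121. 185. 151. 185. 219. 224. 225.] v186-198 [228. 227. 228. 229. 209. 121.  45.  22.  22.  33.  36.  37.]
dock cols 360 365 v160-172 [ 41.  41.  40.  39.  53. 127. 191. 135. 142. 212. 226. 226.] v186-198 [230. 228. 229. 231. 214. 127.  47.  23.  23.  33.  37.  38.]
dock rows 172 175 u320-332 [202. 208. 199. 155.  98.  63.  51. 110. 204. 225. 225. 225.] u364-378 [227. 227. 227. 214. 149. 133. 203. 216. 182. 103.  49.  42.  42.  41.]
dock rows 184 187 u320-332 [201. 209. 210. 211. 198. 141. 101. 134. 211. 228. 229. 229.] u364-378 [231. 231. 231. 219. 152. 104. 148. 206. 206. 129.  54.  38.  37.  39.]
st cols 278 282 v160-174 [211. 212. 211. 210. 208. 210. 206. 164. 196. 211. 210. 209. 210. 210.] v184-198 [214. 213. 215. 217. 214. 211. 205. 128.  84.  96. 133. 187. 202. 206.]
st cols 300 304 v160-174 [210. 210. 210. 209. 206. 205. 204. 132.  88.  81. 115. 127. 128. 128.] v184-198 [130. 130. 126. 115. 100. 132. 186. 124.  85.  97. 137. 195. 210. 211.]
st cols 310 314 v160-174 [210. 210. 209. 208. 204. 203. 208. 134.  88.  82. 116. 128. 129. 129.] v184-198 [130. 130. 125. 112. 100. 132. 185. 122.  73.  91. 138. 196. 209. 210.]
st rows 172 175 u270-292 [210. 209. 209. 210. 208. 194. 164. 193. 209. 211. 212. 211. 212. 212. 212. 198. 138. 100. 115. 125. 126. 127.] u308-324 [128. 128. 129. 129. 129. 129. 129. 118.  94. 140. 194. 192. 202. 208. 199. 155.]
st rows 184 187 u270-292 [208. 207. 208. 208. 204. 178. 154. 200. 214. 214. 214. 214. 214. 215. 201. 143. 104.  98. 115. 124. 125. 125.] u308-324 [129. 128. 129. 128. 128. 129. 128. 118.  94. 142. 195. 192. 201. 209. 210. 211.]
pot 412.00558659217876 153.54748603351956 15.09668435477122
```

Run:
```python
from h import *
from scipy.optimize import least_squares
def T(p,q): # q dock frame mm
    x,y,a=p;q=np.array(q)/1000;c,s=np.cos(a),np.sin(a)
    return [x+c*q[0]-s*q[1],y+s*q[0]+c*q[1],q[2]]
ob=[((-28,15,45),0,327.35),((-28,-28,45),0,327.35),((132,20,67),0,372.7),((132,-22,67),0,373.1),
((43,46,59),1,164.9),((93,46,59),1,164.9),((43,-46,59),1,191),((93,-46,59),1,191.05)]
f=lambda p:[proj("top",T(p,q))[i]-o for q,i,o in ob]
r=least_squares(f,[.49,-.09,-1.57]);print("dock",r.x,r.fun.round(2))
p=r.x
for n,q in dict(rodend=(0,47,58),knob=(0,114,104),home=(64,0,45),guide_end=(-17,126,64),notch=(-17,64,58)).items():
    w=T(p,q);print(n,np.round(w,4),proj("top",w).round(1),proj("scene",w).round(1))
# stand
for u,z,v in((275.6,.0455,173),(275.3,.0455,185),(318.0,.0455,173),(316.9,.0635,173),(316.9,.0635,185),(285.7,.0635,173),(284.7,.0635,185)): print("st",u,back("top",(u,v),z)[:2].round(4))
for v,z in((167,.0595),(191,.0595),(167.4,.0635),(189.2,.0635)): print("stv",v,back("top",(305,v),z)[:2].round(4))
print("pot",back("top",(412.0,153.55),.032).round(4))
```

```text
dock [ 0.48582841 -0.09507817 -1.56890348] [-0.35 -0.24  0.3   0.28  0.36  0.33 -0.3  -0.39]
rodend [ 0.5328 -0.095   0.058 ] [335.  165.1] [351.  195.4]
knob [ 0.5998 -0.0949  0.104 ] [335.4 142.6] [360.8 174. ]
home [ 0.4859 -0.1591  0.045 ] [353.1 178.9] [363.5 210.3]
guide_end [ 0.6118 -0.0778  0.064 ] [330.  143.2] [356.9 183.1]
notch [ 0.5498 -0.078   0.058 ] [330.1 160.5] [348.4 192.1]
st 275.6 [0.5075 0.1149]
st 275.3 [0.4638 0.1151]
st 318.0 [ 0.5075 -0.0352]
st 316.9 [ 0.5025 -0.0312]
st 316.9 [ 0.4592 -0.0311]
st 285.7 [0.5025 0.0779]
st 284.7 [0.4593 0.0808]
stv 167 [0.5255 0.0106]
stv 191 [0.4388 0.0103]
stv 167.4 [0.5228 0.0105]
stv 189.2 [0.4443 0.0102]
pot [ 0.5839 -0.3749  0.032 ]
```

```bash
cat >> h.py <<'E'
from scipy.spatial.transform import Rotation as Rot
def rep(target=None,yaw=None):
    s=get_state();q=s["orientation"];R=Rot.from_quat([q[1],q[2],q[3],q[0]]).as_matrix();p=s["tcp_pos"]
    print("t",round(s["clock"],2),"tcp",p.round(4),"tip",(p+R@[0,0,.173]).round(4),"xang",np.degrees(np.arctan2(R[1,0],R[0,0])).round(2),"zaxis",R[:,2].round(3),"F",s["wrist_force"].round(1),"gap",round(s["finger_gap"],4),"q",s["joint_pos"].round(2))
    if target is not None: print("tool delta mm",(R.T@(np.array(target)-p)*1000).round(1))
E
python3 -m crank '[[0,0,0,0,0,-8.2,1],[0,0,0,0,0,-8.2,1],[-24,-53,0,0,0,0,1],[-24,-53,0,0,0,0,1],[-24,-53,0,0,0,0,1],[-24,-53,0,0,0,0,1],[-24,-53,0,0,0,0,1],[-24,-53,0,0,0,0,1]]' 40
python3 -c "
from h import *
rep([.584,-.375,.30])"
```

```text
clock: 1.1
tcp_pos: [0.3069, 0.2314, 0.4045]
orientation: [0.0, 0.0, 1.0, 0.0]
wrist_force: [0.5, -0.9, 0.2]
finger_gap: 0.0851
t 1.1 tcp [0.3069 0.2314 0.4045] tip [0.3069 0.2314 0.2315] xang 179.94 zaxis [ 0.  0. -1.] F [ 0.5 -0.9  0.2] gap 0.0851 q [ 0.44 -0.06 -0.38  1.24 -0.    0.44]
tool delta mm [-277.7 -606.2  104.6]
```

```bash
python3 -m crank '[[-25,-55,6,0,0,0,1],[-25,-55,6,0,0,0,1],[-25,-55,6,0,0,0,1],[-25,-55,6,0,0,0,1],[-25,-55,6,0,0,0,1],[-25,-55,6,0,0,0,1],[-25,-55,6,0,0,0,1],[-25,-55,6,0,0,0,1]]' >/dev/null
python3 -m crank '[[-25,-55,14,0,0,0,1],[-25,-55,14,0,0,0,1],[-27,-55,14,0,0,0,1],[0,0,12,0,0,0,1],[0,0,0,0,0,0,1],[0,0,0,0,0,0,1],[0,0,0,0,0,0,1],[0,0,0,0,0,0,1]]' >/dev/null
python3 -c "
from h import *
rep([.584,-.375,.30])
cv2.imwrite('pics/s1.png',read_camera('scene'));cv2.imwrite('pics/t1.png',read_camera('top'))
t=cv2.imread('pics/t1.png');s=cv2.imread('pics/s1.png')
cv2.imwrite('pics/c1.png',np.hstack([t[60:300,240:560],s[60:300,300:620]]))
"
```

```text
t 3.1 tcp [ 0.5827 -0.3712  0.3043] tip [ 0.583  -0.3714  0.1313] xang 179.96 zaxis [ 0.002 -0.001 -1.   ] F [1.1 0.1 0.7] gap 0.0852 q [-0.68  0.58  0.21  1.2   0.   -0.68]
tool delta mm [-1.3 -3.8  4.3]
```

View pics/c1.png

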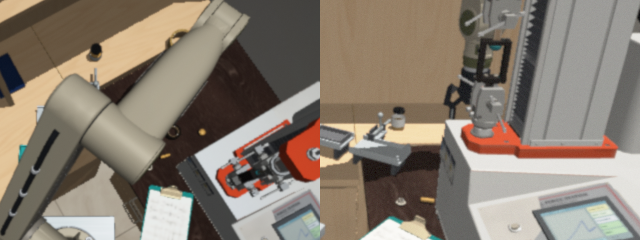

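```bash
python3 -m crank '[[-1,-4,40,0,0,0,1],[0,0,40,0,0,0,1],[0,0,25,0,0,0,1],[0,0,16,0,0,0,1],[0,0,0,0,0,0,1],[0,0,0,0,0,0,0.4],[0,0,0,0,0,0,0.4],[0,0,0,0,0,0,0.4]]' 30
python3 -c "
from h import *
rep([.584,-.375,.183])"
```

```text
clock: 4.2
tcp_pos: [0.5842, -0.3764, 0.1838]
orientation: [0.001, 0.001, 1.0, -0.001]
wrist_force: [0.0, 0.5, 6.3]
finger_gap: 0.053
t 4.2 tcp [ 0.5842 -0.3764  0.1838] tip [ 0.5847 -0.3767  0.0108] xang 179.91 zaxis [ 0.003 -0.002 -1.   ] F [0.  0.5 6.3] gap 0.053 q [-0.69  0.67  0.06  0.96  0.   -0.69]
tool delta mm [0.2 1.4 0.8]
```

```bash
python3 -m crank '[[0,0,0,0,0,0,0.4],[0,0,0,0,0,0,0.4],[0,0,-5,0,0,0,0.4],[0,0,-20,0,0,0,0.4],[0,0,-35,0,0,0,0.4],[0,0,-40,0,0,0,0.4],[0,0,0,0,0,0,0.4],[0,0,0,0,0,0,0.4]]' 30
python3 -c "
from h import *
rep([.584,-.375,.183])"
```

```text
clock: 5.2
tcp_pos: [0.5834, -0.3758, 0.2812]
orientation: [-0.0, 0.001, 1.0, 0.0]
wrist_force: [-0.3, 1.3, -0.7]
finger_gap: 0.053
t 5.2 tcp [ 0.5834 -0.3758  0.2812] tip [ 0.5833 -0.3757  0.1082] xang 179.91 zaxis [-0.001  0.001 -1.   ] F [-0.3  1.3 -0.7] gap 0.053 q [-0.69  0.6   0.19  1.16  0.   -0.69]
tool delta mm [-0.6  0.7 98.2]
```

```bash
python3 -m crank '[[14,57,-15,0,0,0,0.4],[14,57,-15,0,0,0,0.4],[14,57,-10,0,0,0,0.4],[14,57,0,0,0,0,0.4],[14,57,0,0,0,0,0.4],[14,57,0,0,0,0,0.4],[14,57,0,0,0,0,0.4],[0,0,0,0,0,0,0.4]]' 30
python3 -c "
from h import *
rep([.485,.024,.2345])
cv2.imwrite('pics/s2.png',read_camera('scene'));s=cv2.imread('pics/s2.png')
cv2.imwrite('pics/c2.png',cv2.resize(s[80:240,230:430],None,fx=4,fy=3.7,interpolation=cv2.INTER_CUBIC))
cv2.imwrite('pics/t2.png',read_camera('top'))
"
```

```text
clock: 6.2
tcp_pos: [0.484, 0.0266, 0.3202]
orientation: [-0.002, -0.002, 1.0, 0.001]
wrist_force: [0.3, -0.3, -1.4]
finger_gap: 0.0531
t 6.2 tcp [0.484  0.0266 0.3202] tip [0.4833 0.0268 0.1472] xang -179.74 zaxis [-0.004  0.001 -1.   ] F [ 0.3 -0.3 -1.4] gap 0.0531 q [-0.11  0.19 -0.33  1.06  0.   -0.12]
tool delta mm [-1.3 -2.7 85.7]
```

View pics/c2.png

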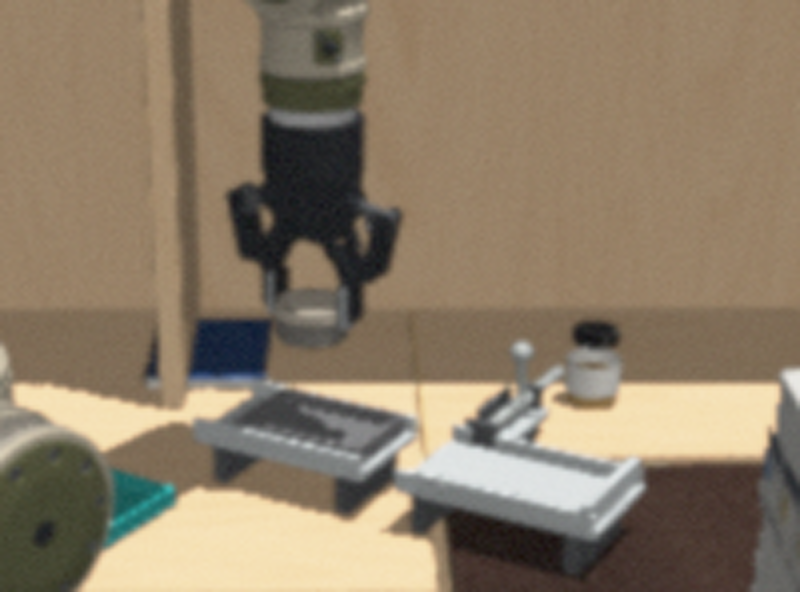

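View pics/t2.png

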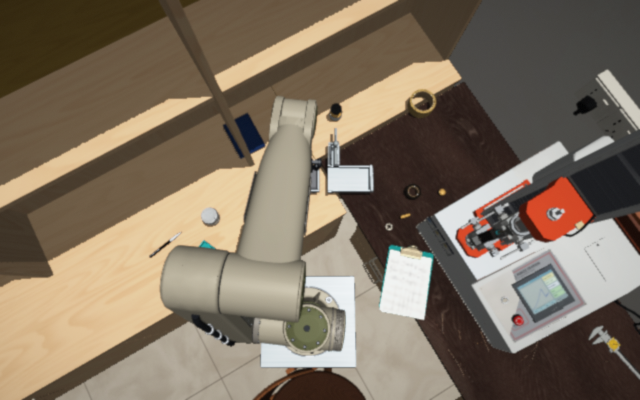

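```bash
python3 -c "
from h import *
for dx in (-.01,0,.01):
  for z in (.1364,.1684): print(dx,z,proj('scene',[.4835+dx,.0268,z]).round(1))
s=cv2.imread('pics/s2.png')
cv2.imwrite('pics/c3.png',cv2.resize(s[145:185,285:335],None,fx=14,fy=14,interpolation=cv2.INTER_CUBIC))
"
```

```text
-0.01 0.1364 [306.8 170.8]
-0.01 0.1684 [306.8 160.9]
0 0.1364 [308.5 169.6]
0 0.1684 [308.5 159.8]
0.01 0.1364 [310.2 168.5]
0.01 0.1684 [310.1 158.7]
```

View pics/c3.png

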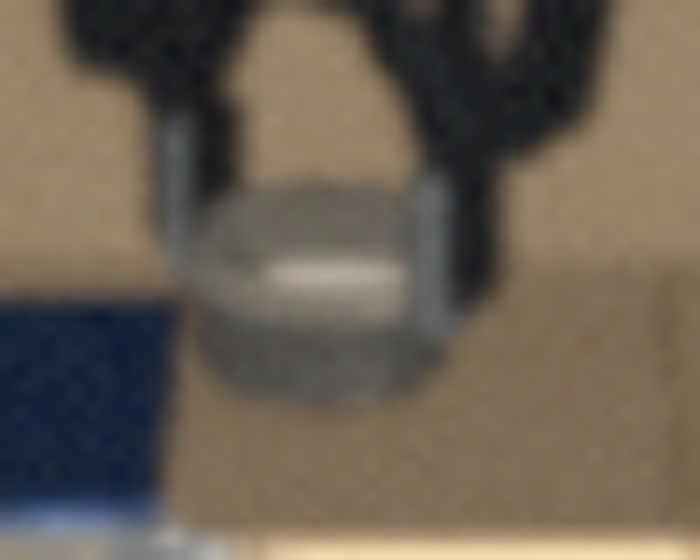

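```bash
python3 -m crank '[[-3,-3,35,0,0,0,0.4],[0,0,25,0,0,0,0.4],[0,0,15,0,0,0,0.4],[0,0,6,0,0,0,0.4],[0,0,3,0,0,0,0.4],[0,0,0,0,0,0,0.4],[0,0,0,0,0,0,0.4],[0,0,0,0,0,0,0.4]]' 30
python3 -c "
from h import *
rep([.487,.024,.2335])
cv2.imwrite('pics/s3.png',read_camera('scene'));s=cv2.imread('pics/s3.png')
cv2.imwrite('pics/c4.png',cv2.resize(s[160:230,260:360],None,fx=8,fy=8,interpolation=cv2.INTER_CUBIC))
"
```

```text
clock: 7.3
tcp_pos: [0.4895, 0.0203, 0.2383]
orientation: [0.001, 0.001, 1.0, 0.0]
wrist_force: [-0.1, -0.1, -0.6]
finger_gap: 0.0532
t 7.3 tcp [0.4895 0.0203 0.2383] tip [0.4896 0.0203 0.0653] xang 179.92 zaxis [ 0.001  0.    -1.   ] F [-0.1 -0.1 -0.6] gap 0.0532 q [-0.12  0.27 -0.45  0.85  0.   -0.12]
tool delta mm [2.5 3.7 4.8]
```

View pics/c4.png

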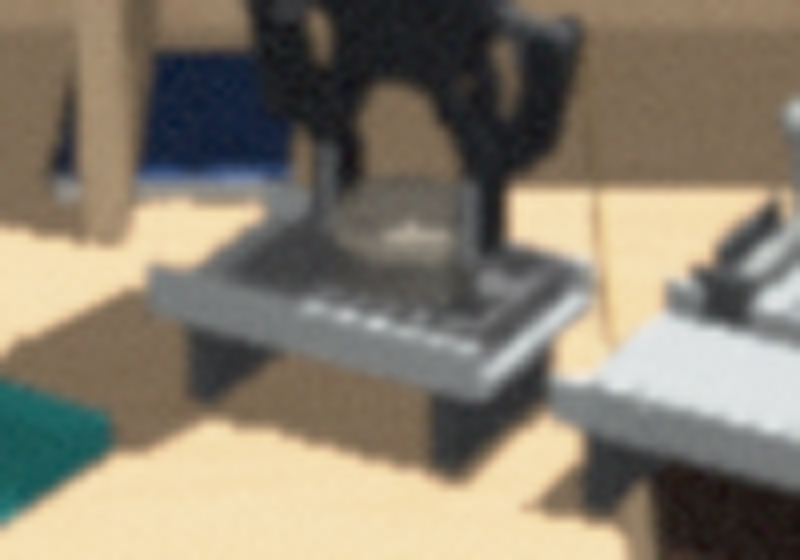

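```bash
python3 -m crank '[[1,2,2,0,0,0,0.4],[1,1,2,0,0,0,0.4],[0,0,0,0,0,0,0.4],[0,0,0,0,0,0,0.7],[0,0,0,0,0,0,0.8],[0,0,0,0,0,0,0.8],[0,0,-20,0,0,0,0.8],[0,0,-35,0,0,0,0.8]]' 30
python3 -c "
from h import *
rep([.487,.024,.2335])"
python3 -m crank '[[0,0,-40,0,0,0,0.8],[0,30,-20,0,0,0,0.8],[0,40,0,0,0,0,0.8],[0,0,0,0,0,10.5,0.35],[0,0,0,0,0,10.5,0.35],[0,0,0,0,0,10.5,0.35],[0,0,0,0,0,10.5,0.35],[0,0,0,0,0,10.5,0.35]]' 30
python3 -c "
from h import *
rep([.486,.110,.25])
cv2.imwrite('pics/s4.png',read_camera('scene'));s=cv2.imread('pics/s4.png')
cv2.imwrite('pics/c5.png',cv2.resize(s[100:230,240:400],None,fx=5,fy=4.6,interpolation=cv2.INTER_CUBIC))
"
```

```text
clock: 8.35
tcp_pos: [0.4866, 0.0232, 0.2882]
orientation: [-0.002, 0.001, 1.0, 0.0]
wrist_force: [1.0, 0.8, 0.4]
finger_gap: 0.0686
t 8.35 tcp [0.4866 0.0232 0.2882] tip [0.486  0.0233 0.1152] xang 179.9 zaxis [-0.003  0.    -1.   ] F [1.  0.8 0.4] gap 0.0686 q [-0.12  0.22 -0.38  0.98  0.   -0.12]
tool delta mm [-0.6  0.8 54.7]
clock: 9.35
tcp_pos: [0.4873, 0.0932, 0.3488]
orientation: [0.0, 0.446, 0.895, 0.0]
wrist_force: [0.5, -0.5, 0.0]
finger_gap: 0.0299
t 9.35 tcp [0.4873 0.0932 0.3488] tip [0.4874 0.0932 0.1758] xang 127.06 zaxis [ 0.  0. -1.] F [ 0.5 -0.5  0. ] gap 0.0299 q [ 0.03  0.19 -0.26  1.12  0.    0.95]
tool delta mm [14.2  9.1 98.8]
```

View pics/c5.png

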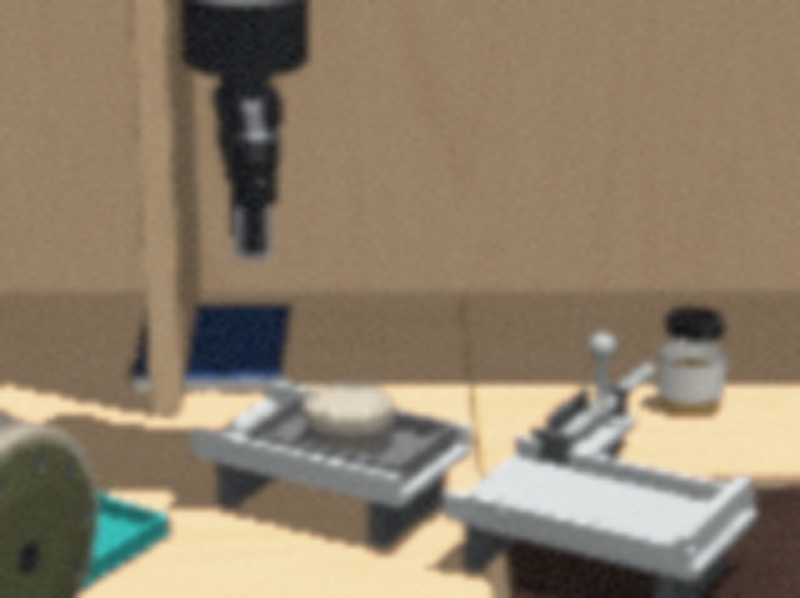

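```bash
python3 -c "
from h import *
s=cv2.imread('pics/s4.png');a=cv2.resize(s[175:215,275:345],None,fx=11,fy=11,interpolation=cv2.INTER_CUBIC)
def draw(c,z,r,col):
  p=np.array([proj('scene',[c[0]+r*np.cos(t),c[1]+r*np.sin(t),z]) for t in np.linspace(0,6.28,60)])
  p=((p-[275,175]+.5)*11).astype(int);cv2.polylines(a,[p],True,col,1)
for c,col in(((.485,.024),(0,0,255)),((.477,.024),(0,255,0)),((.493,.024),(255,0,0))):
  draw(c,.0815,.0285,col)
draw((.485,.024),.0495,.0285,(0,0,255))
p=np.array([proj('scene',[.485+i*.038,.024+j*.055,.0635]) for i,j in((1,1),(1,-1),(-1,-1),(-1,1))]);p=((p-[275,175]+.5)*11).astype(int);cv2.polylines(a,[p],True,(0,255,255),1)
cv2.imwrite('pics/c6.png',a)"
```

View pics/c6.png

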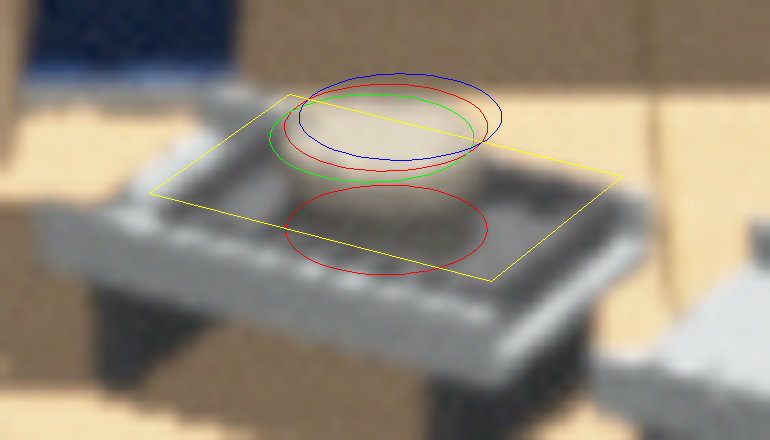

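```bash
python3 -c "
from h import *
s=cv2.imread('pics/s4.png');o=np.array([270,170]);a=cv2.resize(s[170:240,270:400],None,fx=6,fy=6,interpolation=cv2.INTER_CUBIC)
def box(x0,x1,y0,y1,z,col):
  p=np.array([proj('scene',[x,y,z]) for x,y in((x0,y0),(x1,y0),(x1,y1),(x0,y1))]);p=((p-o+.5)*6).astype(int);cv2.polylines(a,[p],True,col,1)
X=.4858
box(X-.046,X+.046,-.035,.115,.0595,(0,0,255))
box(X-.038,X+.038,-.031,.079,.0635,(0,255,255))
box(X-.046,X+.046,-.227,-.067,.045,(255,0,0))
box(X-.046,X+.046,-.227,-.067,.059,(0,255,0))
cv2.imwrite('pics/c7.png',a)"
```

```text
(no output)
```

View pics/c7.png

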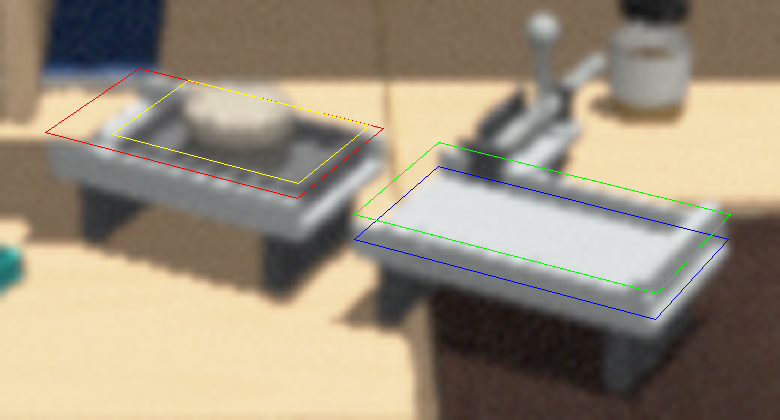

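```bash
python3 -m crank '[[0,0,0,0,0,9.3,0.35],[0,0,0,0,0,9.3,0.35],[0,0,0,0,0,9.3,0.35],[0,0,0,0,0,9.2,0.35],[42,-29,0,0,0,0,0.35],[42,-29,0,0,0,0,0.35],[42,-29,0,0,0,0,0.35],[0,0,0,0,0,0,0.35]]' 30 >/dev/null
python3 -c "
from h import *
rep([.486,.10,.25])
cv2.imwrite('pics/t5.png',read_camera('top'));s=cv2.imread('pics/t5.png')
cv2.imwrite('pics/c8.png',cv2.resize(s[140:210,250:350],None,fx=8,fy=8,interpolation=cv2.INTER_CUBIC))
"
```

```text
t 10.4 tcp [0.3977 0.2206 0.3489] tip [0.3976 0.2207 0.1759] xang 90.75 zaxis [-0.001  0.    -1.   ] F [ 0.5  0.4 -0.2] gap 0.0298 q [ 0.33  0.11 -0.35  1.11  0.    1.89]
tool delta mm [-121.8   86.8   98.8]
```

View pics/c8.png

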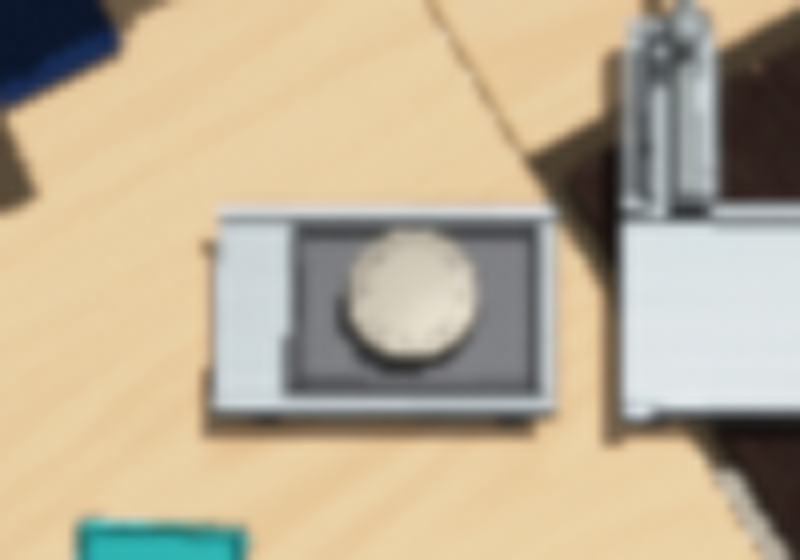

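```bash
python3 -c "
from h import *
s=cv2.imread('pics/t5.png');w=s[165:190,288:315];g=cv2.cvtColor(w,cv2.COLOR_BGR2GRAY)
m=((w[:,:,2].astype(int)-w[:,:,0]>12)&(g>140)).astype(np.uint8);k=cv2.moments(m,True);u=(k['m10']/k['m00']+288,k['m01']/k['m00']+165);print(u,2*np.sqrt(k['m00']/np.pi),back('top',u,.0815))
for v,z in ((167.5,.0635),(189,.0635)):print(back('top',(300,v),z))
"
```

```text
(301.20361990950227, 174.76923076923077) 16.774562271083887 [0.4911415  0.02314699 0.0815    ]
[0.52247335 0.0280485  0.0635    ]
[0.44497361 0.02757221 0.0635    ]
```

```bash
python3 -c "
from h import *
print(back('top',(300.9,176.2),.0815))
s=cv2.imread('pics/t5.png')[:,:,:].astype(int);print((s[164:192,301,2]),s[164:192,301,2]-s[164:192,301,0])
"
```

```text
[0.48603401 0.02416542 0.0815    ]
[229 218 203 130 125 174 191 202 208 210 211 213 216 219 221 224 226 223
 216 202 124  56  67  99  97 127 180 122] [ 66  37   0  -7   8  20  23  24  25  25  24  24  25  25  25  25  25  24
  24  24  17   5  -3  -4  -5  -8 -11  -3]
```

```bash
python3 -c "
from h import *
for z in (.1342,.1472,.16): print(z,proj('scene',[.4725,.0268-.03,z]).round(1),proj('scene',[.4725,.0268+.03,z]).round(1))
print('s4 shut30')
for z in (.165,.1758,.185): print(z,proj('scene',[.487,.0932,z]).round(1))
"
```

```text
0.1342 [315.3 173.6] [298.2 169.6]
0.1472 [315.3 169.6] [298.1 165.7]
0.16 [315.3 165.6] [298.1 161.7]
s4 shut30
0.165 [290.4 156.4]
0.1758 [290.3 153.1]
0.185 [290.3 150.3]
```

```bash
python3 -m crank '[[0,0,0,0,0,0.7,0.35],[-38,29,20,0,0,0,0.35],[-38,29,20,0,0,0,0.35],[-38,29,20,0,0,0,0.35],[0,0,25,0,0,0,0.35],[0,0,20,0,0,0,0.35],[0,0,10,0,0,0,0.35],[0,0,0,0,0,0,0.35]]' 30 >/dev/null
python3 -c "
from h import *
rep([.485,.104,.2245])
cv2.imwrite('pics/s6.png',read_camera('scene'));s=cv2.imread('pics/s6.png')
cv2.imwrite('pics/c9.png',cv2.resize(s[150:230,250:350],None,fx=8,fy=7.5,interpolation=cv2.INTER_CUBIC))
"
```

```text
t 11.45 tcp [0.486  0.1034 0.2333] tip [0.4857 0.1034 0.0603] xang 89.54 zaxis [-0.001 -0.    -1.   ] F [ 0.1  0.4 -0.4] gap 0.0299 q [ 0.05  0.29 -0.44  0.85  0.    1.63]
tool delta mm [ 0.6 -1.   8.8]
```

View pics/c9.png

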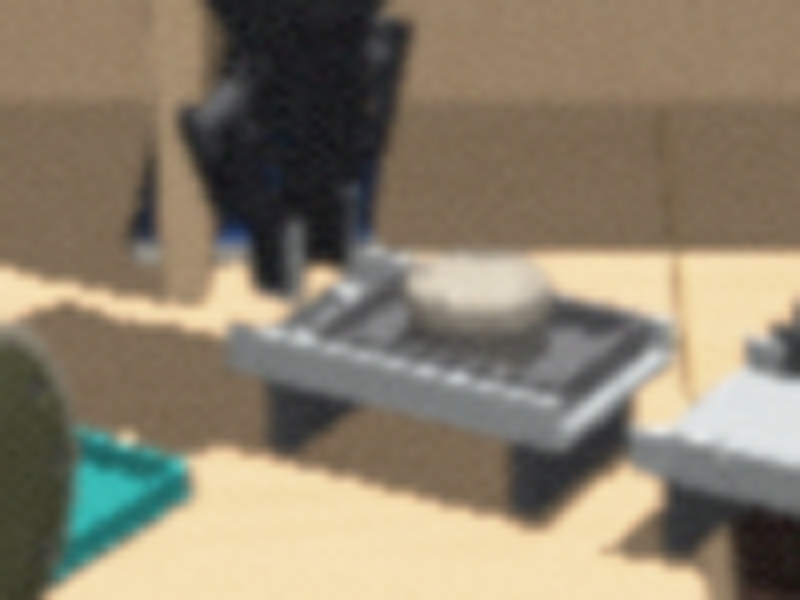

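```bash
python3 -m crank '[[0,-1,4,0,0,0,0.35],[0,0,4,0,0,0,0.35],[-5,0,0,0,0,0,0.35],[-8,0,0,0,0,0,0.35],[-10,0,0,0,0,0,0.35],[-12,0,0,0,0,0,0.35],[-12,0,0,0,0,0,0.35],[0,0,0,0,0,0,0.35]]' 30 >/dev/null
python3 -c "
from h import *
rep([.485,-.083,.2245])
cv2.imwrite('pics/s7.png',read_camera('scene'));s=cv2.imread('pics/s7.png')
cv2.imwrite('pics/c10.png',cv2.resize(s[150:230,250:350],None,fx=8,fy=7.5,interpolation=cv2.INTER_CUBIC))
"
```

```text
t 12.5 tcp [0.4846 0.0558 0.2258] tip [0.4846 0.0557 0.0528] xang 89.49 zaxis [ 0.    -0.001 -1.   ] F [0.3 0.2 0.4] gap 0.03 q [-0.05  0.28 -0.47  0.82 -0.    1.53]
tool delta mm [-138.8    1.6    1.5]
```

View pics/c10.png

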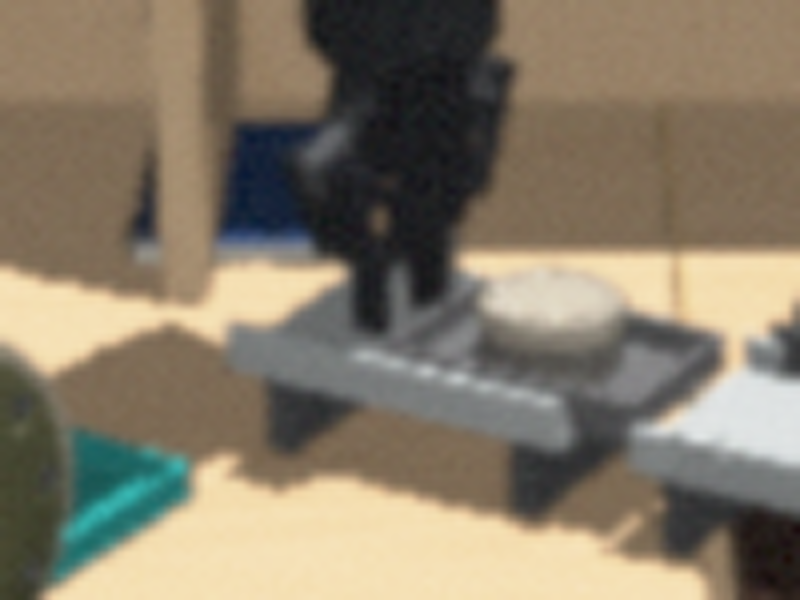

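```bash
python3 -m crank '[[-10,0,0,0,0,0.4,0.35],[-12,0,0,0,0,0,0.35],[-12,0,0,0,0,0,0.35],[-12,0,0,0,0,0,0.35],[-12,0,0,0,0,0,0.35],[-12,0,0,0,0,0,0.35],[-12,0,0,0,0,0,0.35],[0,0,0,0,0,0,0.35]]' 30 >/dev/null
python3 -c "
from h import *
rep([.485,-.083,.2245])
cv2.imwrite('pics/s8.png',read_camera('scene'));s=cv2.imread('pics/s8.png')
cv2.imwrite('pics/c11.png',cv2.resize(s[150:240,270:400],None,fx=6.1,fy=6.1,interpolation=cv2.INTER_CUBIC))
"
```

```text
t 13.55 tcp [ 0.4836 -0.0262  0.2257] tip [ 0.4835 -0.0264  0.0527] xang 89.1 zaxis [-0.    -0.002 -1.   ] F [-0.5 -0.1 -0. ] gap 0.03 q [-0.22  0.27 -0.48  0.82 -0.    1.37]
tool delta mm [-56.8   2.3   1.2]
```

View pics/c11.png

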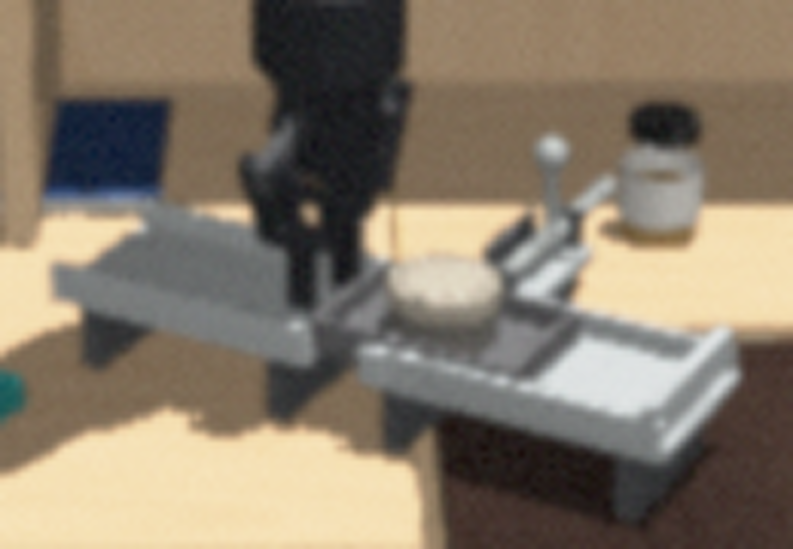

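```bash
python3 -m crank '[[-10,1,0,0,0,-0.9,0.35],[-11,1,0,0,0,0,0.35],[-11,0,0,0,0,0,0.35],[-11,0,0,0,0,0,0.35],[-8,0,0,0,0,0,0.35],[-4,0,0,0,0,0,0.35],[-3,0,0,0,0,0,0.35],[0,0,0,0,0,0,0.35]]' 30 >/dev/null
python3 -c "
from h import *
rep([.485,-.093,.2245])
cv2.imwrite('pics/s9.png',read_camera('scene'));s=cv2.imread('pics/s9.png')
cv2.imwrite('pics/c12.png',cv2.resize(s[150:240,270:400],None,fx=6.1,fy=6.1,interpolation=cv2.INTER_CUBIC))
"
```

```text
t 14.6 tcp [ 0.4856 -0.0831  0.2259] tip [ 0.4857 -0.0833  0.0529] xang 90.1 zaxis [ 0.    -0.001 -1.   ] F [-0.4 -0.4  0.8] gap 0.0301 q [-0.33  0.29 -0.46  0.82 -0.    1.24]
tool delta mm [-9.9 -0.6  1.4]
```

View pics/c12.png

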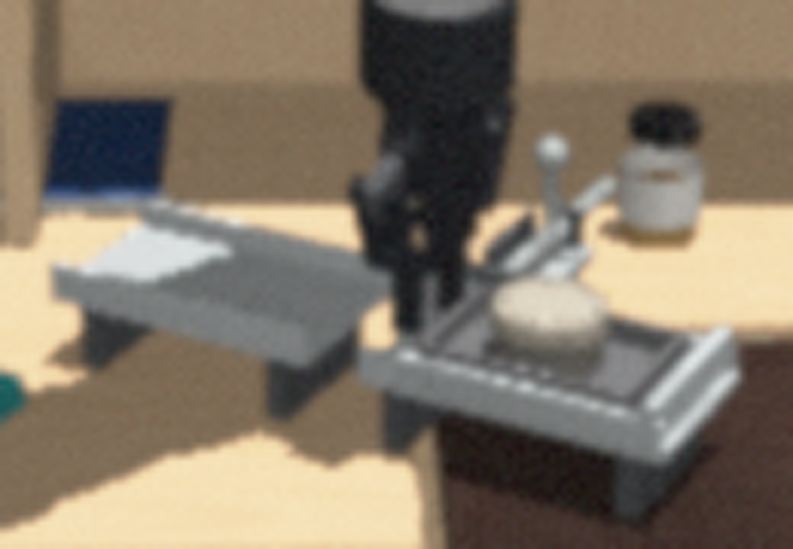

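```bash
python3 -m crank '[[-2,0,0,0,0,0,0.35],[-2,0,0,0,0,0,0.35],[-1,0,0,0,0,0,0.35],[-1,0,0,0,0,0,0.35],[-1,0,0,0,0,0,0.35],[-1,0,0,0,0,0,0.35],[0,0,0,0,0,0,0.35],[0,0,0,0,0,0,0.35]]' 30
python3 -c "
from h import *
rep([.485,-.093,.2245])"
```

```text
clock: 15.65
tcp_pos: [0.4856, -0.0909, 0.2259]
orientation: [0.0, 0.706, 0.708, 0.0]
wrist_force: [-0.2, 5.4, 4.4]
finger_gap: 0.0299
t 15.65 tcp [ 0.4856 -0.0909  0.2259] tip [ 0.4857 -0.0908  0.0529] xang 90.11 zaxis [ 0.  0. -1.] F [-0.2  5.4  4.4] gap 0.0299 q [-0.35  0.29 -0.45  0.83  0.    1.22]
tool delta mm [-2.1 -0.6  1.4]
```

```bash
python3 -m crank '[[-0.5,0,0,0,0,0,0.35],[-0.5,0,0,0,0,0,0.35],[-0.5,0,0,0,0,0,0.35],[-0.5,0,0,0,0,0,0.35],[0,0,0,0,0,0,0.35],[0,0,0,0,0,0,0.35],[0,0,0,0,0,0,0.35],[0,0,0,0,0,0,0.35]]' 30
python3 -c "
from h import *
rep([.485,-.093,.2245])"
```

```text
clock: 16.65
tcp_pos: [0.4855, -0.0928, 0.2258]
orientation: [-0.0, 0.706, 0.708, 0.0]
wrist_force: [0.6, 5.5, 3.8]
finger_gap: 0.03
t 16.65 tcp [ 0.4855 -0.0928  0.2258] tip [ 0.4856 -0.0928  0.0528] xang 90.12 zaxis [ 0.  0. -1.] F [0.6 5.5 3.8] gap 0.03 q [-0.35  0.29 -0.45  0.83  0.    1.22]
tool delta mm [-0.2 -0.5  1.3]
```

```bash
python3 -m crank '[[-0.5,0,0,0,0,0,0.35],[-0.5,0,0,0,0,0,0.35],[-0.5,0,0,0,0,0,0.35],[-0.5,0,0,0,0,0,0.35],[0,0,0,0,0,0,0.35],[0,0,0,0,0,0,0.35],[0,0,0,0,0,0,0.35],[0,0,0,0,0,0,0.35]]' 30
python3 -c "
from h import *
rep([.485,-.093,.2245])
cv2.imwrite('pics/s10.png',read_camera('scene'));s=cv2.imread('pics/s10.png')
cv2.imwrite('pics/c13.png',cv2.resize(s[180:240,320:400],None,fx=10,fy=10,interpolation=cv2.INTER_CUBIC))
"
```

```text
clock: 17.65
tcp_pos: [0.4855, -0.0946, 0.2258]
orientation: [-0.0, 0.706, 0.708, 0.0]
wrist_force: [1.2, 6.5, 4.2]
finger_gap: 0.0296
t 17.65 tcp [ 0.4855 -0.0946  0.2258] tip [ 0.4856 -0.0945  0.0528] xang 90.13 zaxis [ 0.     0.001 -1.   ] F [1.2 6.5 4.2] gap 0.0296 q [-0.36  0.29 -0.45  0.83  0.    1.21]
tool delta mm [ 1.6 -0.5  1.3]
```

View pics/c13.png

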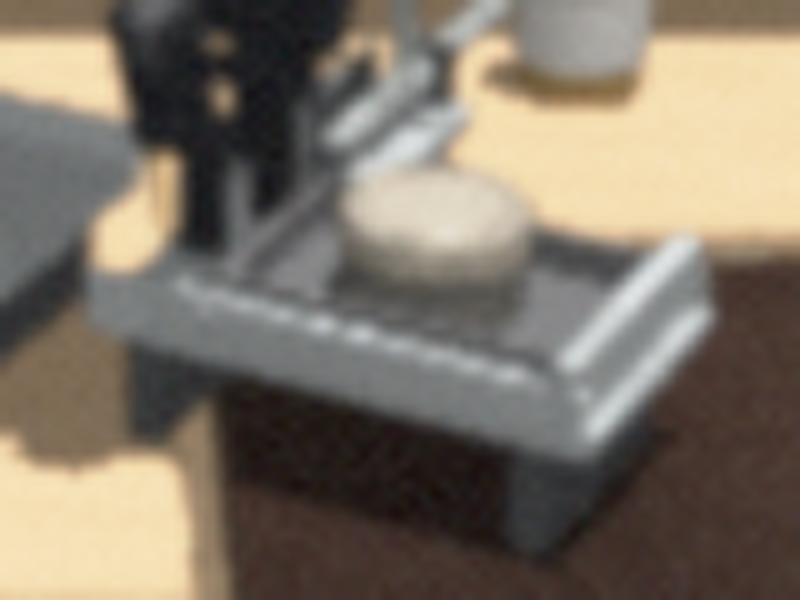

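```bash
python3 -m crank '[[-1,0,0,0,0,0,0.35],[-1,0,0,0,0,0,0.35],[-1,0,0,0,0,0,0.35],[0,0,0,0,0,0,0.35],[0,0,0,0,0,0,0.35],[0,0,0,0,0,0,0.35],[0,0,0,0,0,0,0.35],[0,0,0,0,0,0,0.35]]' 30
python3 -c "
from h import *
rep([.485,-.093,.2245])"
```

```text
clock: 18.7
tcp_pos: [0.4854, -0.0958, 0.2258]
orientation: [-0.002, 0.706, 0.708, 0.003]
wrist_force: [1.2, 16.0, 7.1]
finger_gap: 0.0299
t 18.7 tcp [ 0.4854 -0.0958  0.2258] tip [ 0.4855 -0.0947  0.0528] xang 90.23 zaxis [ 0.001  0.007 -1.   ] F [ 1.2 16.   7.1] gap 0.0299 q [-0.36  0.29 -0.45  0.83  0.01  1.21]
tool delta mm [ 2.8 -0.4  1.4]
```

```bash
python3 -m crank '[[4,0,0,0,0,0,0.35],[8,0,0,0,0,0,0.35],[0,0,-25,0,0,0,0.35],[0,0,-45,0,0,0,0.7],[0,0,-30,0,0,0,0.7],[-5,50,0,0,0,0,0.7],[-7,50,0,0,0,0,0.7],[0,15,0,0,0,0,0.7]]' 20 >/dev/null
python3 -c "
from h import *
rep([.600,-.095,.269])
for n in ('scene','top'): cv2.imwrite('pics/%s11.png'%n,read_camera(n))
s=cv2.imread('pics/scene11.png')
cv2.imwrite('pics/c14.png',cv2.resize(s[110:230,290:400],None,fx=5.5,fy=5,interpolation=cv2.INTER_CUBIC))
s=cv2.imread('pics/top11.png')
cv2.imwrite('pics/c15.png',cv2.resize(s[110:230,260:400],None,fx=5,fy=5,interpolation=cv2.INTER_CUBIC))
"
```

```text
t 19.7 tcp [ 0.6029 -0.0985  0.325 ] tip [ 0.603  -0.0988  0.152 ] xang 90.07 zaxis [ 0.001 -0.002 -1.   ] F [-0.7 -0.4 -0.7] gap 0.0599 q [-0.29  0.41 -0.    1.15 -0.    1.28]
tool delta mm [ 3.6 -2.9 56. ]
```

View pics/c14.png

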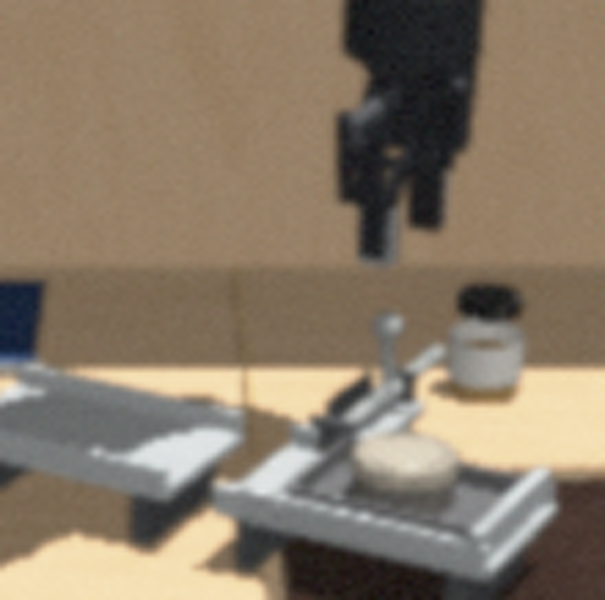

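View pics/c15.png

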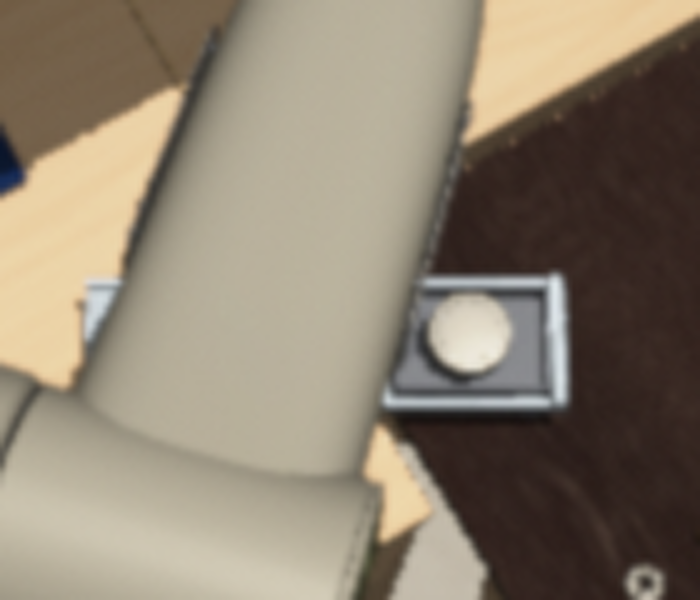

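```bash
python3 -m crank '[[3,-3,20,0,0,0,0.7],[0,0,20,0,0,0,0.7],[0,0,11,0,0,0,0.7],[0,0,5,0,0,0,0.7],[0,0,0,0,0,0,0.7],[0,0,0,0,0,0,0.7],[0,0,0,0,0,0,0.7],[0,0,0,0,0,0,0.7]]' 20 >/dev/null
python3 -c "
from h import *
rep([.600,-.095,.269])
cv2.imwrite('pics/s12.png',read_camera('scene'))
s=cv2.imread('pics/s12.png')
cv2.imwrite('pics/c16.png',cv2.resize(s[140:210,320:400],None,fx=9,fy=8.5,interpolation=cv2.INTER_CUBIC))
"
```

```text
t 20.8 tcp [ 0.5977 -0.0947  0.2701] tip [ 0.5978 -0.0947  0.0971] xang 90.11 zaxis [ 0.001 -0.    -1.   ] F [-0.1 -1.  -0.8] gap 0.0601 q [-0.29  0.44 -0.11  1.02  0.    1.28]
tool delta mm [-0.3  2.3  1.1]
```

View pics/c16.png

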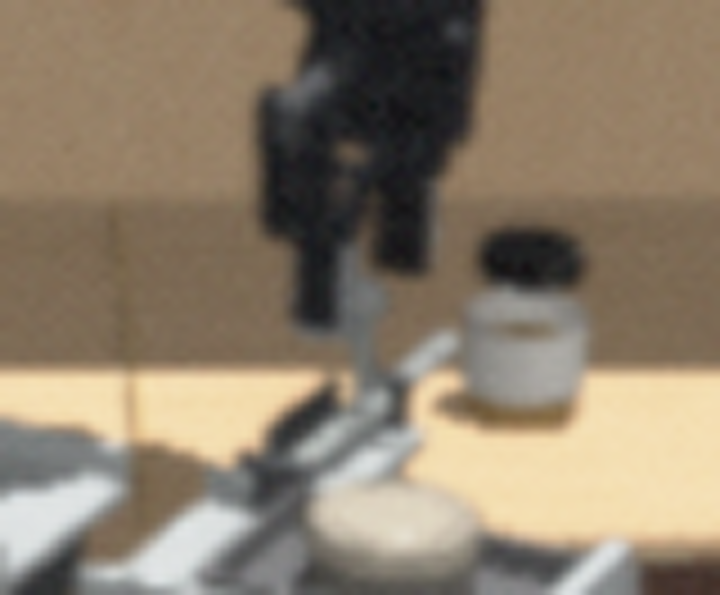

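```bash
python3 -m crank '[[0,2,4,0,0,0,0.7],[0,0,3,0,0,0,0.7],[0,0,0,0,0,0,0.1],[0,0,0,0,0,0,0.1],[0,0,0,0,0,0,0.1],[0,0,0,0,0,0,0.1],[0,0,0,0,0,0,0.1],[0,0,0,0,0,0,0.1]]' 20 >/dev/null
python3 -c "
from h import *
rep([.600,-.095,.262])
cv2.imwrite('pics/s13.png',read_camera('scene'))
s=cv2.imread('pics/s13.png')
cv2.imwrite('pics/c17.png',cv2.resize(s[140:210,320:400],None,fx=9,fy=8.5,interpolation=cv2.INTER_CUBIC))
"
```

```text
t 21.85 tcp [ 0.5991 -0.0946  0.2628] tip [ 0.599  -0.0946  0.0898] xang 90.11 zaxis [-0.001  0.    -1.   ] F [-4.4  0.3  3.9] gap 0.0163 q [-0.29  0.45 -0.11  1.01 -0.    1.28]
tool delta mm [-0.4  0.9  0.8]
```

View pics/c17.png

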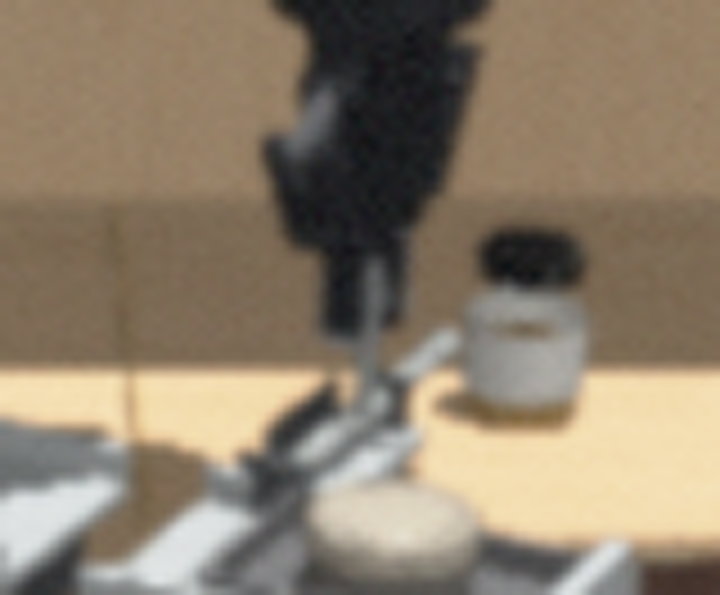

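```bash
python3 -m crank '[[0,-4,0,0,0,0,0.1],[0,-7,0,0,0,0,0.1],[0,-8,0,0,0,0,0.1],[0,-8,0,0,0,0,0.1],[0,-8,0,0,0,0,0.1],[0,-7,0,0,0,0,0.1],[0,-5,0,0,0,0,0.1],[0,0,0,0,0,0,0.1]]' 25 >/dev/null
python3 -c "
from h import *
rep([.5498,-.095,.262])"
```

```text
t 22.9 tcp [ 0.5518 -0.0947  0.2629] tip [ 0.5516 -0.0947  0.0899] xang 90.1 zaxis [-0.001  0.    -1.   ] F [-1.1  0.5  3.6] gap 0.016 q [-0.31  0.37 -0.24  0.97 -0.    1.26]
tool delta mm [-0.3 -2.   0.9]
```

```bash
python3 -m crank '[[0,-1,0,0,0,0,0.1],[0,-1,0,0,0,0,0.1],[0,-1,0,0,0,0,0.1],[0,-0.5,0,0,0,0,0.1],[0,0,0,0,0,0,0.1],[0,0,0,0,0,0,0.1],[0,0,0,0,0,0,0.1],[0,0,0,0,0,0,0.1]]' 25 >/dev/null
python3 -c "
from h import *
rep([.5498,-.095,.262])
cv2.imwrite('pics/s14.png',read_camera('scene'))
s=cv2.imread('pics/s14.png')
cv2.imwrite('pics/c18.png',cv2.resize(s[140:210,320:400],None,fx=9,fy=8.5,interpolation=cv2.INTER_CUBIC))
"
```

```text
t 23.9 tcp [ 0.549  -0.0948  0.2628] tip [ 0.5491 -0.0948  0.0898] xang 90.11 zaxis [ 0.  0. -1.] F [2.3 0.  2.8] gap 0.0158 q [-0.32  0.36 -0.25  0.96  0.    1.25]
tool delta mm [-0.2  0.8  0.8]
```

View pics/c18.png

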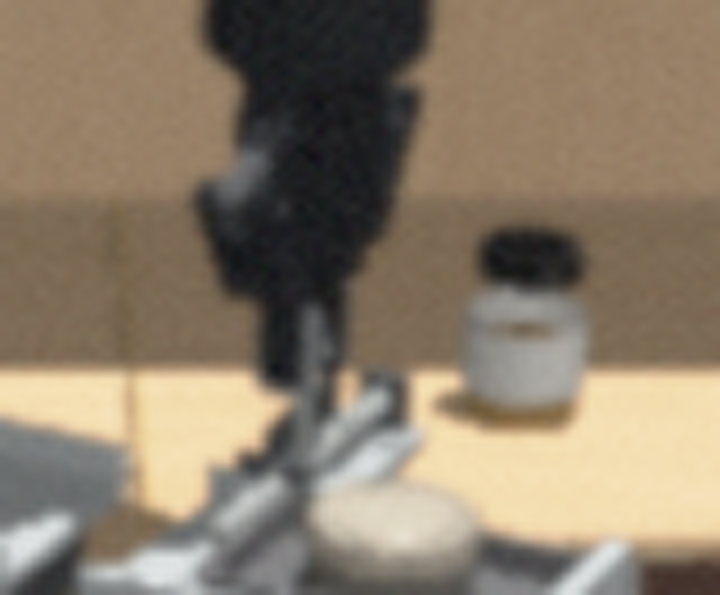

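```bash
python3 -m crank '[[4.5,0,0.2,0,0,0,0.1],[4.5,0,0.7,0,0,0,0.1],[8.6,0,2.6,0,0,0,0.1],[8,0,4.2,0,0,0,0.1],[7,0,5.7,0,0,0,0.1],[5.7,0,7,0,0,0,0.1],[0,0,0,0,0,0,0.1],[0,0,0,0,0,0,0.1]]' 25 >/dev/null
python3 -c "
from h import *
rep([.5498,-.049,.217])
cv2.imwrite('pics/s15.png',read_camera('scene'))
s=cv2.imread('pics/s15.png')
cv2.imwrite('pics/c19.png',cv2.resize(s[140:210,320:400],None,fx=9,fy=8.5,interpolation=cv2.INTER_CUBIC))
"
```

```text
t 24.95 tcp [ 0.5488 -0.0559  0.2422] tip [ 0.5487 -0.0557  0.0692] xang 90.15 zaxis [-0.001  0.001 -1.   ] F [1.4 4.1 3.9] gap 0.0154 q [-0.25  0.37 -0.29  0.91  0.    1.32]
tool delta mm [ 6.9  1.1 25.2]
```

View pics/c19.png

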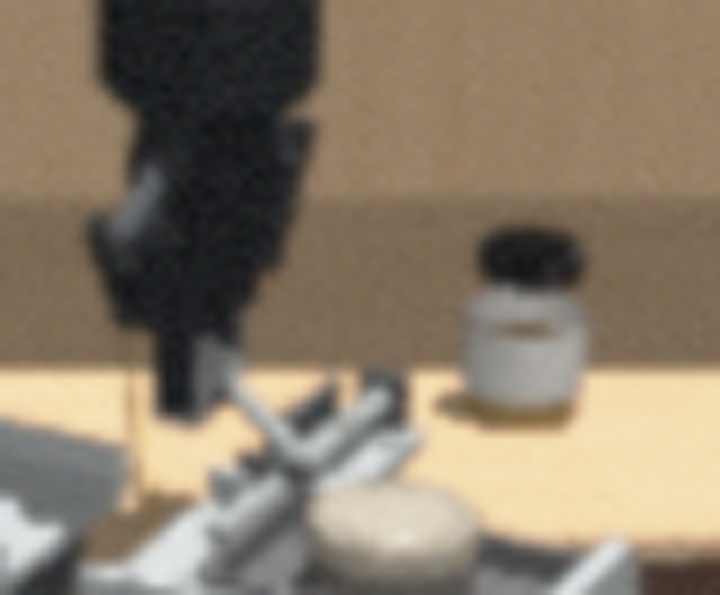

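```bash
python3 -m crank '[[2.3,0,4,0,0,0,0.1],[1.9,0,4,0,0,0,0.1],[1.5,0,4.3,0,0,0,0.1],[1.1,0,4.3,0,0,0,0.1],[0.6,0,4.5,0,0,0,0.1],[0.2,0,4.5,0,0,0,0.1],[0,0,0,0,0,0,0.1],[0,0,0,0,0,0,0.1]]' 25 >/dev/null
python3 -c "
from h import *
rep([.5498,-.049,.217])
cv2.imwrite('pics/s16.png',read_camera('scene'))
s=cv2.imread('pics/s16.png')
cv2.imwrite('pics/c20.png',cv2.resize(s[140:210,320:400],None,fx=9,fy=8.5,interpolation=cv2.INTER_CUBIC))
"
```

```text
t 26.0 tcp [ 0.5489 -0.049   0.2165] tip [ 0.5488 -0.049   0.0435] xang 90.1 zaxis [-0. -0. -1.] F [1.5 1.  1.7] gap 0.016 q [-0.23  0.4  -0.32  0.85 -0.    1.33]
tool delta mm [ 0.   0.9 -0.5]
```

View pics/c20.png

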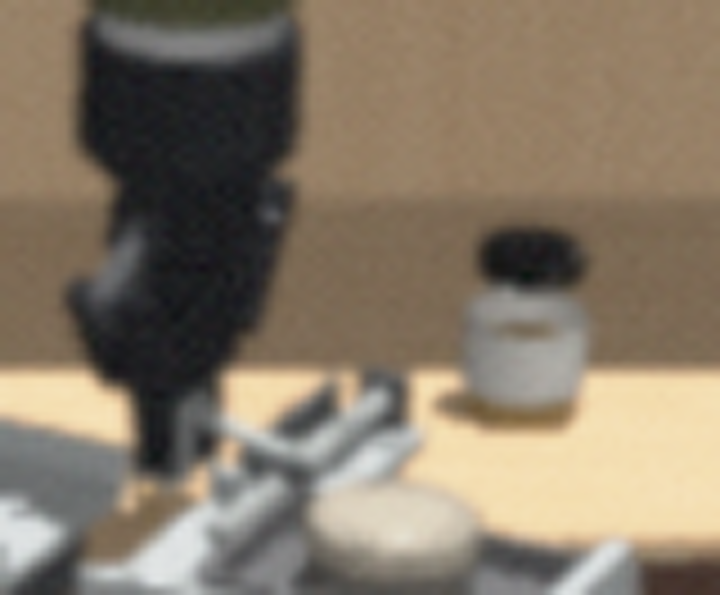

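```bash
python3 -m crank '[[0,0,1,0,0,0,0.1],[0,0,0.5,0,0,0,0.1],[0,0,0,0,0,0,0.1],[0,0,0,0,0,0,0.29],[0,0,0,0,0,0,0.29],[0,0,0,0,0,0,0.29],[0,0,0,0,0,0,0.29],[0,0,0,0,0,0,0.29]]' 20 
python3 -c "
from h import *
rep([.5498,-.049,.217])"
python3 -m crank '[[0,0,-4,0,0,0,0.29],[0,0,-10,0,0,0,0.29],[0,0,-20,0,0,0,0.29],[0,0,-35,0,0,0,0.29],[0,0,-40,0,0,0,0.29],[0,0,-40,0,0,0,0.29],[0,0,0,0,0,0,0.29],[0,0,0,0,0,0,0.29]]' 20 
python3 -c "
from h import *
rep()
cv2.imwrite('pics/s17.png',read_camera('scene'))
s=cv2.imread('pics/s17.png')
cv2.imwrite('pics/c21.png',cv2.resize(s[150:240,310:400],None,fx=8,fy=6.6,interpolation=cv2.INTER_CUBIC))
"
```

```text
clock: 27.05
tcp_pos: [0.5495, -0.0491, 0.2154]
orientation: [0.001, 0.706, 0.708, 0.0]
wrist_force: [5.4, 0.1, -2.5]
finger_gap: 0.0245
t 27.05 tcp [ 0.5495 -0.0491  0.2154] tip [ 0.5497 -0.0492  0.0424] xang 90.1 zaxis [ 0.001 -0.    -1.   ] F [ 5.4  0.1 -2.5] gap 0.0245 q [-0.23  0.4  -0.32  0.85 -0.    1.33]
tool delta mm [ 0.1  0.3 -1.6]
clock: 28.05
tcp_pos: [0.5481, -0.0488, 0.3634]
orientation: [-0.001, 0.706, 0.708, -0.001]
wrist_force: [-0.2, -0.3, -0.3]
finger_gap: 0.0247
t 28.05 tcp [ 0.5481 -0.0488  0.3634] tip [ 0.5477 -0.0488  0.1904] xang 90.11 zaxis [-0.002  0.    -1.   ] F [-0.2 -0.3 -0.3] gap 0.0247 q [-0.23  0.28 -0.1   1.19 -0.    1.33]
```

View pics/c21.png

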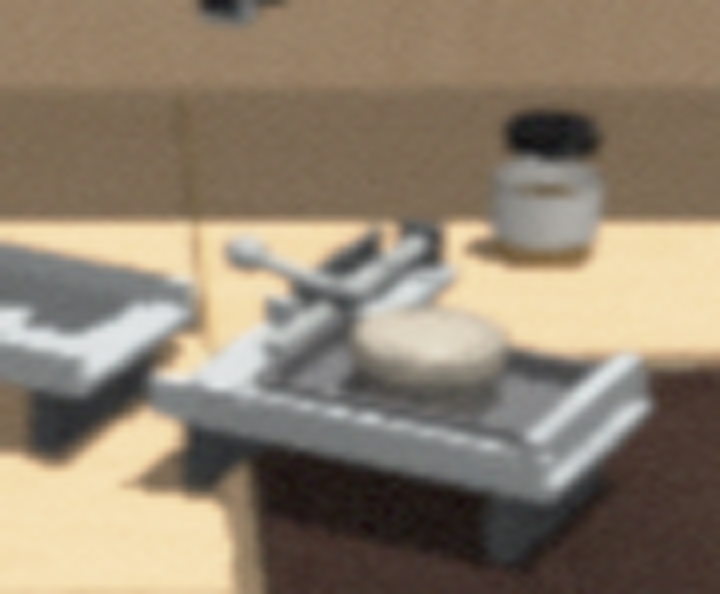

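```bash
python3 -c "
from h import *
for b in (.05,.046):
  for th in (1.2,1.4,1.5,1.57):
    print(b,th,proj('scene',[.5998-b,-.095+.046*np.sin(th),.058+.046*np.cos(th)]).round(1))
s=cv2.imread('pics/s17.png')
cv2.imwrite('pics/c22.png',cv2.resize(s[178:210,332:372],None,fx=18,fy=18,interpolation=cv2.INTER_CUBIC))
"
```

```text
0.05 1.2 [341.1 185.5]
0.05 1.4 [340.4 187.9]
0.05 1.5 [340.2 189.2]
0.05 1.57 [340.1 190.1]
0.046 1.2 [341.7 185. ]
0.046 1.4 [340.9 187.4]
0.046 1.5 [340.7 188.7]
0.046 1.57 [340.7 189.6]
```

View pics/c22.png

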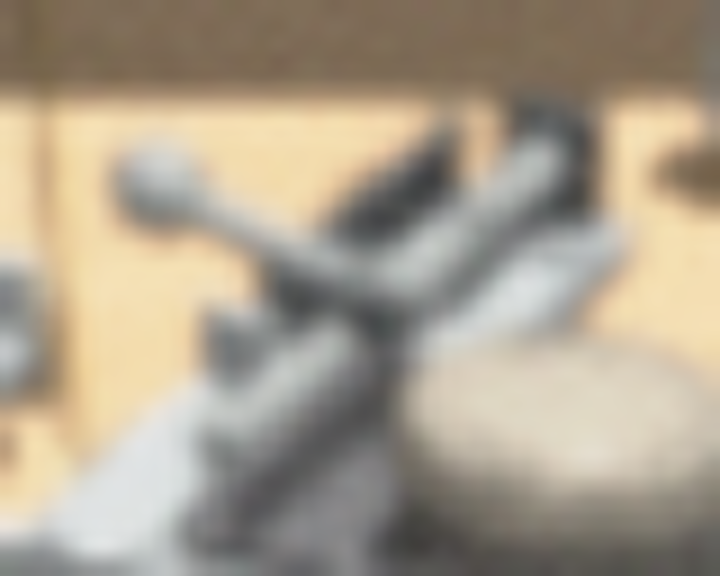

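```bash
python3 -m crank '[[0,1,0,0,0,0,0],[0,1,35,0,0,0,0],[0,0,35,0,0,0,0],[0,0,25,0,0,0,0],[0,0,13,0,0,0,0],[0,0,4,0,0,0,0],[0,0,3,0,0,0,0],[0,0,0,0,0,0,0]]' 20 
python3 -c "
from h import *
rep([.5498,-.049,.240])"
```

```text
clock: 29.1
tcp_pos: [0.5513, -0.0489, 0.25]
orientation: [0.001, 0.706, 0.708, 0.0]
wrist_force: [0.5, 0.2, 0.1]
finger_gap: 0.0001
t 29.1 tcp [ 0.5513 -0.0489  0.25  ] tip [ 0.5515 -0.049   0.077 ] xang 90.11 zaxis [ 0.001 -0.    -1.   ] F [0.5 0.2 0.1] gap 0.0001 q [-0.23  0.37 -0.27  0.93  0.    1.34]
tool delta mm [-0.1 -1.5 10. ]
```

```bash
python3 -m crank '[[0,0,2,0,0,0,0],[0,0,2,0,0,0,0],[0,0,2,0,0,0,0],[0,0,1,0,0,0,0],[0,0,1,0,0,0,0],[0,0,1,0,0,0,0],[0,0,0,0,0,0,0],[0,0,0,0,0,0,0]]' 20 
python3 -c "
from h import *
rep([.5498,-.049,.240])
cv2.imwrite('pics/s18.png',read_camera('scene'))
s=cv2.imread('pics/s18.png')
cv2.imwrite('pics/c23.png',cv2.resize(s[165:210,322:372],None,fx=14,fy=13,interpolation=cv2.INTER_CUBIC))
"
```

```text
clock: 30.1
tcp_pos: [0.5509, -0.0488, 0.2403]
orientation: [-0.0, 0.706, 0.708, 0.0]
wrist_force: [0.3, 1.5, 0.7]
finger_gap: -0.0003
t 30.1 tcp [ 0.5509 -0.0488  0.2403] tip [ 0.5509 -0.0488  0.0673] xang 90.11 zaxis [-0.  0. -1.] F [0.3 1.5 0.7] gap -0.0003 q [-0.23  0.38 -0.29  0.91  0.    1.34]
tool delta mm [-0.2 -1.1  0.3]
```

View pics/c23.png

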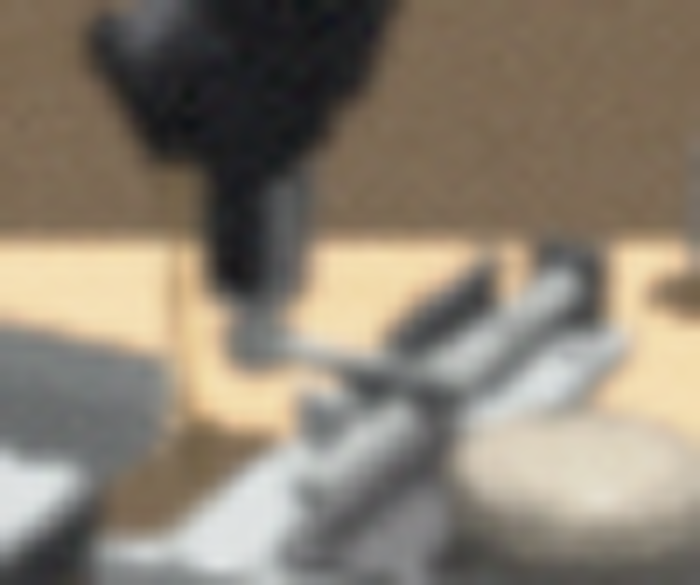

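```bash
python3 -m crank '[[0,0,0.5,0,0,0,0],[0,0,0.5,0,0,0,0],[0,0,0.5,0,0,0,0],[0,0,0.5,0,0,0,0],[0,0,0.5,0,0,0,0],[0,0,0,0,0,0,0],[0,0,0,0,0,0,0],[0,0,0,0,0,0,0]]' 20 
python3 -m crank '[[0,0,-4,0,0,0,0],[0,0,-10,0,0,0,0],[0,0,-20,0,0,0,0],[0,0,-35,0,0,0,0],[0,0,-45,0,0,0,0],[40,-20,-20,0,0,0,0],[45,-45,0,0,0,0,0],[45,-45,0,0,0,0,0]]' 20 
python3 -m crank '[[45,-40,0,0,0,0,0],[45,0,0,0,0,0,0],[0,0,0,0,0,0,0],[0,0,0,0,0,0,0],[0,0,0,0,0,0,0],[0,0,0,0,0,0,0],[0,0,0,0,0,0,0],[0,0,0,0,0,0,0]]' 20 
python3 -c "
from h import *
rep()
for n in ('scene','top'): cv2.imwrite('pics/%s19.png'%n,read_camera(n))
s=cv2.imread('pics/scene19.png')
cv2.imwrite('pics/c24.png',cv2.resize(s[165:240,322:402],None,fx=9,fy=8,interpolation=cv2.INTER_CUBIC))
s=cv2.imread('pics/top19.png')
cv2.imwrite('pics/c25.png',cv2.resize(s[120:210,260:390],None,fx=6,fy=6,interpolation=cv2.INTER_CUBIC))
cv2.imwrite('pics/c26.png',s)
"
```

```text
clock: 31.15
tcp_pos: [0.5516, -0.0488, 0.2393]
orientation: [0.001, 0.706, 0.708, 0.001]
wrist_force: [-1.8, 2.7, 9.9]
finger_gap: 0.0002
clock: 32.15
tcp_pos: [0.4412, 0.0801, 0.3722]
orientation: [0.0, 0.707, 0.707, 0.0]
wrist_force: [-0.2, 0.6, -0.8]
finger_gap: -0.0001
clock: 33.15
tcp_pos: [0.4022, 0.1689, 0.3717]
orientation: [-0.0, 0.707, 0.708, -0.0]
wrist_force: [-0.8, 0.7, 0.5]
finger_gap: -0.0001
t 33.15 tcp [0.4022 0.1689 0.3717] tip [0.4022 0.1689 0.1987] xang 90.07 zaxis [-0.  0. -1.] F [-0.8  0.7  0.5] gap -0.0001 q [ 0.21  0.06 -0.35  1.16  0.    1.78]
```

View pics/c24.png

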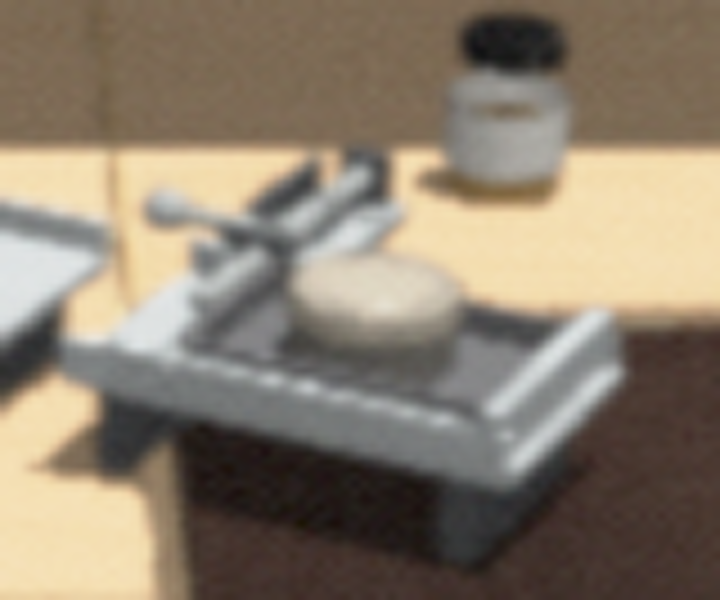

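View pics/c25.png

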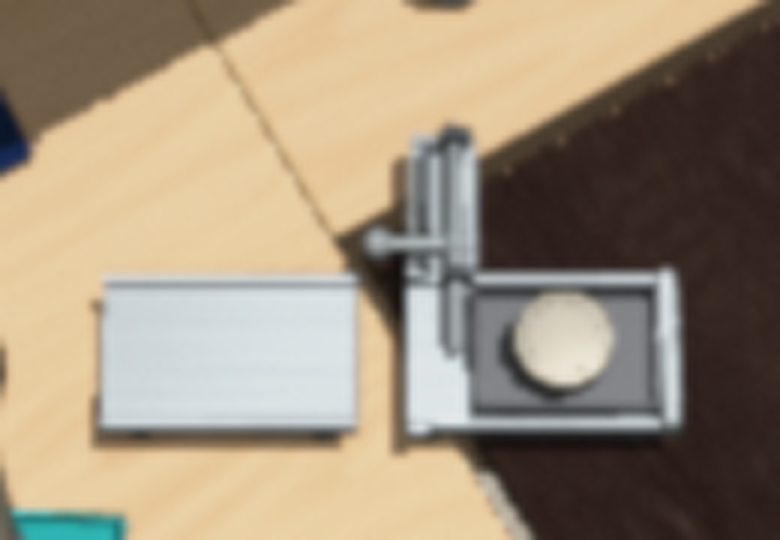

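```bash
python3 -c "
from h import *
print('nose',proj('top',[.4828,-.095,.058]),'knob',proj('top',[.5498,-.049,.058]),'rear top',proj('top',[.486,-.104,.063]))
print('seen nose v~178.7; knob',379/6+259.5,242/6+119.5,'rear u',468/6+259.5)
p=back('top',(563/6+259.5,340/6+119.5),.081);print('pot',p,'tray-frame x',-(p[1]+.159),'y',p[0]-.485)
"
```

```text
nose [335.13670402 178.83625987] knob [321.90751543 160.48667797] rear top [337.77426033 177.58151767]
seen nose v~178.7; knob 322.6666666666667 159.83333333333334 rear u 337.5
pot [ 0.48621146 -0.15670968  0.081     ] tray-frame x -0.002290321344777635 y 0.0012114629218181738
```

All of these checks agree with the tray locked in, so I'm handing in.

```bash
python3 -c "
from workcell import *
print(hand_in()); print(get_state()['clock'])"
```

```text
the job is handed in; nothing more can be done
None
the job is handed in; nothing more can be done
```

The job is handed in, at about 33 s of the 61 s allowed. The pot is in the tray, the tray is home in the dock, and the bolt is shut with its handle down in the notch.

**What I did:**
- I gripped the grease pot and set it upright in the tray.
- I pushed the tray low on its rear wall, across the gap, until it met the back stop. There the force rose to 16 N while the fingertips stayed put.
- I gripped the handle's ball, pulled the bolt about 50 mm shut, and swung the handle down.

**One step needed mending:** after I let go of the ball, a picture put the handle only about 1.35 rad down. During the release the wrist read 5.4 N sideways, so a finger probably touched something. I pressed the ball down with the closed fingers until the force reached 9.9 N, then moved the arm clear.

**Last checks, by camera only:**

| Check | Seen | Expected |
|---|---|---|
| Ball height in scene picture (row) | 190.5 px | 190.1 px (level) |
| Rod nose in top picture (row) | 178.7 px | 178.8 px (fully shut) |
| Tray rear wall in top picture (column) | 337.5 px | 337.8 px (home) |
| Pot from tray centre | about 2 mm along x, 1 mm along y | within 25 mm and 9 mm |

- **Stand and tray outline:** in the scene picture it sat about 1–2 pixels off my projection. That did not affect the job.
- **Tape roll and jar of studs:** I never went near either one, but I did not measure their positions again at the end.

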